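# Set the sprung stop of a carving easel on its setting block

### The job

Take the square key out of its stand, fit it into the socket of the stop screw on the sloping easel and turn the screw clockwise until the setting block just drags beneath the sprung stop: the nose presses lightly on the block, yet the block can still be slid by hand, never jammed. Leave the block lying flat on the bed against its lip, under the stop, and disturb nothing else; the key may stay in the screw.

Things in the scene. Friction and masses are not known exactly. Their poses are not given: they have to be found in the camera images.
- easel: Fixed wooden easel, 200 x 290 mm (x, y). Own frame level, origin on the table. Its bed slopes 30 deg, rising towards the easel's +x, so it faces -x, the robot. An arm 40 mm wide (52 to 74 mm above the bed, square to it) holds the stop over the bed, from a post at the upper side. A lip 14 mm high runs across (along y), its face 21.5 mm downslope of point bed_point.
- bed_point (a point): Point where the screw's axis meets the bed's surface: at (0, 0, 85 mm) in the easel's frame, same axes as the easel. The screw axis is square to the bed: direction (-0.5, 0, 0.866) in the easel's frame.
- socket (a point): Mouth centre of the brass screw head's square socket (head 33 mm wide), 112 mm from the bed along the screw axis. z points out of the socket along the axis, 30 deg from vertical; x and y are square to the socket's flats and turn with the screw. The mouth flares to 27 mm; from 7 mm depth the socket is 16.2 mm square; bottom at 30 mm depth.
- screw (a joint): Angle of the stop screw in rad, clockwise seen from above the socket is positive and lowers the stop 3.0 mm per rad. It stays where it is left (friction 0.12 Nm). Range -0.3 to 5.
- stop: Steel sleeve, 20 mm diameter, under the arm, moved along the axis by the screw. Its black sprung nose (16 mm) sticks out by an amount this reading does not tell; at the start it stands 2 to 7 mm clear of the block. Spring 4 N per mm, travel 6 mm: the block just drags with the nose pressed in 0.5 to 2 mm (2 to 8 N). Not felt at the key: feel it by sliding the block or lifting it to the nose.
- block: Loose red-painted wooden setting block, 42 mm (x, up the slope) x 170 mm (y, across the slope) x 33 mm thick (z, square to the bed), about 0.25 kg. Origin at the centre of its underside. It lies on the bed with its lower long side against or just above the lip and passes under the stop.
- block_grip (a point): Grip point on the block's upright red tab at its +y end: 75 mm along y from the block's centre and 60 mm above its underside. The tab is 16 mm thick in y, 36 mm wide in x, and stands from 33 to 75 mm above the block's underside. Axes as the block's.
- key: Loose square key, 114 mm long, about 0.12 kg, standing upright in its stand. Origin at the lower end of its tip, z along it towards the handle. From the tip: steel taper 0-8 mm, steel shank 14 mm square up to 48 mm, brass collar 29 mm diameter 48-54 mm, orange handle 25 mm square from 54 to 114 mm. Flats of shank and handle are parallel, square to x and y.
- key_tip (a point): End of the key's tip, same axes as the key.
- stand: Fixed dark wooden stand of the key, 75 x 75 x 60 mm high, with an upright square hole 16.5 mm wide through it in its middle; the key's collar stands on its top, so that the key's tip is 12 mm above the table and the handle's top 126 mm.
- gouge: Bystander: a gouge 200 mm long with a wooden handle, lying on the table.
- panel: Bystander: carved square panel 150 x 150 x 24 mm lying on the table.
- mallet: Bystander: round carver's mallet standing on its head, 80 mm in diameter, 220 mm high with its upright handle.

How it is judged:
By the outcome, as a careful person would: the job done as asked, in the order asked, and still so for the second after the job is handed in, with the robot touching nothing.
It also fails if it takes over 67 s, if anything falls off the work surface, if the arm or the gripper's body presses on something with over 40 N, if the wrist force passes 120 N, or if a joint passes its speed limit or range.

### The arm

A 6-joint arm with a two-finger parallel gripper is mounted at the origin on the work surface. World frame = base frame: x ahead of the robot, y to its left, z up, the work surface at z = 0. Lengths are in m, angles in rad, forces in N, time in s.
With the tool pointing down it reaches from about 0.325 to 0.75 m from the base axis. Payload 7.6 kg.
Tool frame: the origin (TCP) lies on the centre line of the jaws, within the pads' length; the fingertips stand 11 mm ahead of it and the grasp point (between the pads) lies 8 mm behind it; z points along the fingers, y is the line along which they close (so a half turn about z gives the same grasp; the last joint's range is limited). The gripper opens to 85 mm and grips with 20 to 120 N. Pads are 22 mm wide; open, the fingers measure 114 mm over their backs; the gripper's body (76 mm by 85 mm) begins 54 mm behind the grasp point. The pads swing forward as they close: fully open they stand 13 mm farther back than shut.
Start: joints at [1.172, 0.052, 1.401, -0, 1.689, -0.07], TCP at [0.17, 0.497, 0.212] pointing down, gripper open.
Joint ranges: [-2.9, 2.9], [-0.91, 2.17], [0.12, 2.37], [-1.06, 4.2], [0.26, 2.73], [-2.93, 2.93]. Speed limits (rad/s): [2.57, 2.57, 3.01, 3.14, 3.14, 3.14].

### API

Orientations are given as [roll, pitch, yaw] about the fixed x, y, z axes, in that order (R = Rz(yaw) Ry(pitch) Rx(roll)).
In Python, from cell import sensors, camera, robot gives the robot as it stands. The module is installed in compiled form; this text tells all that it offers.
- The arm moves only by the tool arm_command, never from a script. Its argument "motion" is one flat list of numbers, 4 for each row, row after row: the shift along the world's x, y, z in mm, then the turn about the world's z in degrees. In form: [x, y, z, yaw, x, y, z, yaw, ...]. A call has 1 to 5 rows; each row shifts and turns the commanded pose from where the row before left it; what a row does not reach is not made up. A row lasts 1/8 s, in which the tool goes at most 62.5 mm and 10.7 degrees, less where a joint would pass 70% of its speed; a pose out of reach is approached as far as the arm can. A call with a gripper value outside its range is refused whole. "gripper" is the closure in counts, from 0 (fully open) to 255 (shut), set as the call begins (left out, the last holds). The fingers move at their own pace and stop on an object; "squeeze" is the grip in N (left out, the last holds). Time passes only in rows, so rows that do not move let the fingers close. It gives the time, the measured TCP pose, the force, the opening and the grip force at its end, in the units of the state.
- sensors.observe(): the state, without advancing time (a new reading comes with each control period).
- camera(name): name is "scene" or "top" or "wrist"; returns a dict with "pixels" (384x512x3 uint8, red, green, blue), "fx", "fy", "cx", "cy" (pixels), "k1" (the pictures are not rectified: a ray, as slopes to the right and down, at radius r is drawn at 1 + k1 r^2 times it, then the intrinsics apply), "view" (4x4, takes a point from world to camera coordinates). Camera axes: x right, y up, looking along -z (the intrinsics and any distortion apply to the point x, -y, -z); pixel columns grow to the right and rows downward; lengths in m; the calibration is good to about 2 mm. A picture is of the moment at which its call begins. There is no depth.
- robot.job_done(): hands the job in; it is judged then, once.
The state is a dict: "time_s": time; "joints": joint angles; "qvel": joint speeds; "joint_torque": joint torques, N m; "position": TCP position; "eef_rot": TCP orientation; "wrist_force": force on the tool from outside, world axes, zero at the start; "moment": the same for the moment, N m; "width": finger opening in m; "finger_force": force on a finger pad.
Only numpy, scipy, OpenCV 4.12 (cv2) and the standard library are available. Lean on these libraries where they do the work, as an engineer would, in place of code of your own. Each camera call takes 0.05 s, during which the arm holds its last target. There are 200 camera calls.

## Working session

There is one attempt and no reset: what is moved stays moved. The work goes in short steps, Python scripts to look and compute and a tool call to move; the robot and the scene stay as the last step left them, time stands still between calls to the robot, and variables do not carry over. Pictures are saved under pics/ and viewed, at most 10 in all, crops included, and the job is handed in when it is done.

Besides the shell and the picture viewer there is one more tool, called after ">>>" as name(argument=value, ...) on one line, values as JSON. arm_command: Moves the arm, as the interface text tells. Its arguments: {"type":"object","properties":{"motion":{"type":"array"},"gripper":{"type":"number"},"squeeze":{"type":"number"}},"required":["motion"]}

```bash
ls; mkdir -p pics; python3 - <<'E'
from cell import sensors,camera
import cv2,numpy as np
print(sensors.observe())
for n in("scene","top"):
    c=camera(n); cv2.imwrite(f"pics/{n}0.png",c["pixels"][:,:,::-1]); print(n,c["fx"],c["fy"],c["cx"],c["cy"],c["k1"]); print(np.round(c["view"],4).tolist())
E
```

```text
pics
{'time_s': 0.0, 'joints': array([ 1.17173896e+00,  5.28468109e-02,  1.40169424e+00,  7.05538097e-06,
        1.68862918e+00, -7.02960103e-02]), 'qvel': array([ 0.00106748,  0.00049942, -0.00028871,  0.00043824, -0.00309527,
        0.00070686]), 'joint_torque': array([-1.46038387e-04, -3.81649017e+01, -3.60189235e+01, -1.51043542e-05,
        6.00188971e-03, -9.93736847e-06]), 'position': array([0.16935347, 0.49658756, 0.2108826 ]), 'eef_rot': array([-3.14001947e+00, -1.17796332e-04,  2.81283202e+00]), 'wrist_force': array([0.42763176, 0.20681587, 0.0833165 ]), 'moment': array([ 0.00947974, -0.03972005, -0.03599286]), 'finger_force': 0.0, 'width': 0.08553535301618023}
scene 402.84971926816166 402.84971926816166 247.70349035980576 188.13894261456832 0.019740111744679587
[[0.3754, 0.9268, -0.013, -0.2026], [-0.7368, 0.3069, 0.6024, 0.2848], [0.5623, -0.2166, 0.7981, -1.3637], [0.0, 0.0, 0.0, 1.0]]
top 432.48687866077915 432.48687866077915 262.7748012860029 190.22622137325652 0.05560311035356607
[[-0.0153, -0.9999, -0.0026, 0.0497], [0.9971, -0.0154, 0.0739, -0.5097], [-0.0739, -0.0015, 0.9973, -1.2522], [0.0, 0.0, 0.0, 1.0]]
```

View pics/scene0.png

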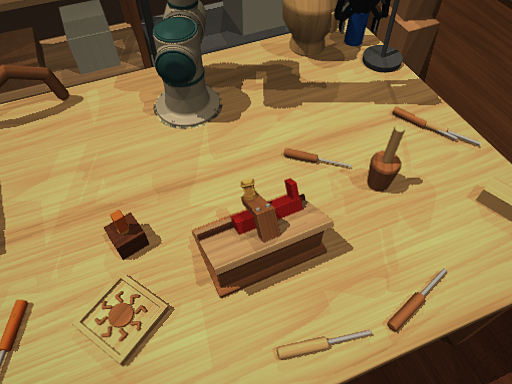

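View pics/top0.png

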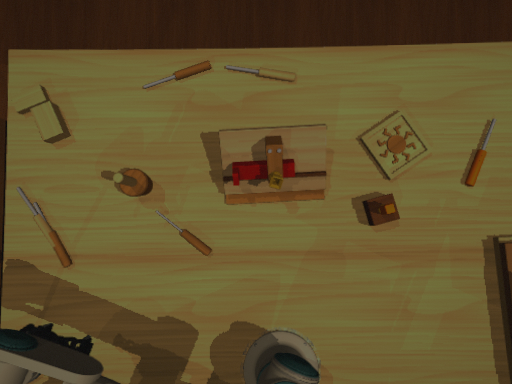

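The scene camera looks towards the robot. The easel is at about (265,235) with the red block, tab (292,188) and brass head (248,186). The stand is at (127,235) with the orange key. In the top view the easel is at (274,165), the head at (275,180) and the key at (391,209). I'll triangulate these roughly.

```bash
cat > h.py <<'E'
import numpy as np,cv2
from cell import sensors,camera
def ray(c,uv):
    V=np.array(c["view"]);K=np.array([[c["fx"],0,c["cx"]],[0,c["fy"],c["cy"]],[0,0,1]])
    p=cv2.undistortPoints(np.array(uv,float).reshape(-1,1,2),K,np.array([c["k1"],0,0,0]))[:,0]
    d=np.c_[p[:,0],-p[:,1],-np.ones(len(p))]@V[:3,:3]
    return -V[:3,:3].T@V[:3,3],d
def plane(c,uv,z):
    o,d=ray(c,uv);return o+d*((z-o[2])/d[:,2:])
def tri(cs,uvs):
    A=np.zeros((3,3));b=np.zeros(3)
    for c,uv in zip(cs,uvs):
        o,d=ray(c,[uv]);d=d[0]/np.linalg.norm(d[0]);P=np.eye(3)-np.outer(d,d);A+=P;b+=P@o
    x=np.linalg.solve(A,b);return x
def proj(c,X):
    V=np.array(c["view"]);K=np.array([[c["fx"],0,c["cx"]],[0,c["fy"],c["cy"]],[0,0,1]])
    X=np.atleast_2d(X)@V[:3,:3].T+V[:3,3];X=X*[1,-1,-1]
    return cv2.projectPoints(X,np.zeros(3),np.zeros(3),K,np.array([c["k1"],0,0,0]))[0][:,0]
def shot(n,f,box=None,s=1):
    c=camera(n);im=c["pixels"][:,:,::-1]
    if box: im=im[box[1]:box[3],box[0]:box[2]]
    cv2.imwrite("pics/"+f,cv2.resize(im,None,fx=s,fy=s,interpolation=cv2.INTER_CUBIC));return c
E
python3 - <<'E'
from h import *
np.set_printoptions(precision=4,suppress=True)
s=camera("scene");t=camera("top")
print("head",tri([s,t],[(249,184),(275,180)]))
print("key",tri([s,t],[(118,214),(391,209)]), plane(t,[(391,209)],.126))
print("tab",tri([s,t],[(291,181),(236,172)]))
print("easel corners scene z0?",plane(t,[(221,129),(327,125),(325,199),(226,203)],.0))
a=s["pixels"][165:305,185:345,::-1];b=t["pixels"][110:220,205:345,::-1]
a=cv2.resize(a,None,fx=2.5,fy=2.5,interpolation=2);b=cv2.resize(b,(400,350),interpolation=2)
cv2.imwrite("pics/c1.png",np.hstack([a,b]))
E
```

```text
head [0.5248 0.0107 0.1793]
key [ 0.4479 -0.2951  0.1246] [[ 0.447  -0.2995  0.126 ]]
tab [0.5475 0.1097 0.1688]
easel corners scene z0? [[ 0.6986  0.1648  0.    ]
 [ 0.7055 -0.1543  0.    ]
 [ 0.4828 -0.1427  0.    ]
 [ 0.4754  0.1519  0.    ]]
```

View pics/c1.png

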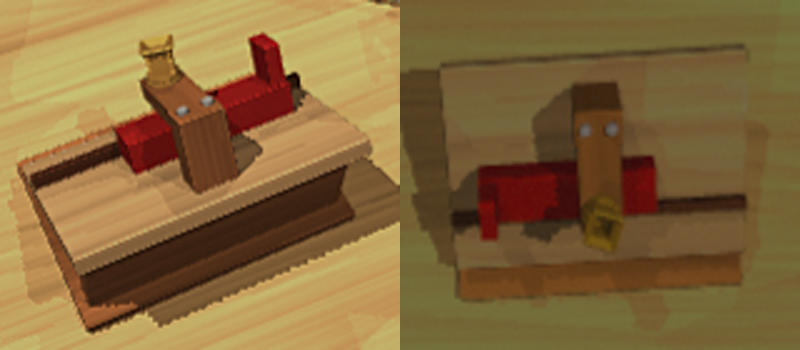

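The head is a square brass flare turned by roughly 15–20°, and the red tab is at the left (+y). I'll move the wrist camera over the easel, then the stand.

>>> arm_command(motion=[25,-49,11,2,25,-49,11,2,25,-49,11,2,25,-49,11,2,25,-49,11,2])

```text
time_s: 0.82
position: [0.2949, 0.2503, 0.267]
eef_rot: [3.141, 0.0, 2.989]
wrist_force: [0.6, -0.2, -0.8]
width: 0.0853
finger_force: 0.0
```

>>> arm_command(motion=[25,-49,11,2,25,-49,11,2,25,-49,11,2,25,-49,11,2,25,-49,11,2])

```text
time_s: 1.45
position: [0.42, 0.0051, 0.3221]
eef_rot: [3.141, 0.0, -3.12]
wrist_force: [-0.3, 0.9, 0.3]
width: 0.0854
finger_force: 0.0
```

```bash
python3 - <<'E'
from h import *
np.set_printoptions(precision=4,suppress=True)
c=shot("wrist","w1.png");o=sensors.observe();print(o["position"],o["eef_rot"],c["fx"],c["k1"]);V=np.array(c["view"]);print(-V[:3,:3].T@V[:3,3],V[:3,:3])
E
```

```text
[0.4218 0.0004 0.3225] [-3.1389  0.0012 -3.124 ] 335.5957962039264 -0.08653177455329454
[0.347  0.0022 0.4846] [[-0.0211  0.9998 -0.    ]
 [-0.9569 -0.0202 -0.2896]
 [-0.2896 -0.0061  0.9571]]
```

View pics/w1.png

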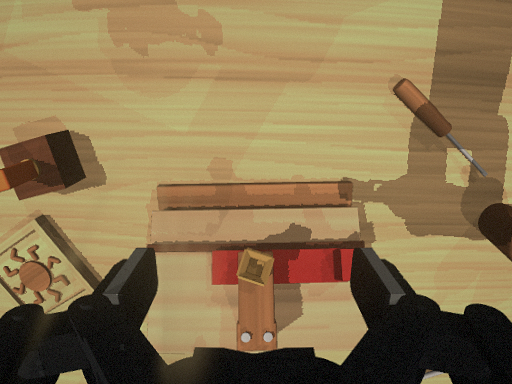

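The wrist view looks almost straight along the screw axis: head at (255,267), red block (212–352, 250–284), lip near row 247. The easel's front board is at rows 183–208, and the stand is at the left (40,165). I'll measure these.

```bash
python3 - <<'E'
from h import *
np.set_printoptions(precision=4,suppress=True)
c=camera("wrist");im=c["pixels"];hsv=cv2.cvtColor(im,cv2.COLOR_RGB2HSV)
print("hsv head",[hsv[y,x].tolist() for x,y in((242,268),(255,252),(268,262),(255,268),(255,300))],"red",hsv[270,225].tolist(),"lip",hsv[195,250],hsv[228,250],hsv[247,230],hsv[170,250])
red=cv2.inRange(hsv,(0,150,60),(8,255,255))|cv2.inRange(hsv,(172,150,60),(180,255,255))
cs,_=cv2.findContours(red,0,2)
for k in cs:
    if cv2.contourArea(k)>100: print("red",cv2.boundingRect(k),cv2.minAreaRect(k))
crop=lambda b,s:cv2.resize(im[b[1]:b[3],b[0]:b[2],::-1],None,fx=s,fy=s,interpolation=2)
a=crop((230,240,280,290),7.8);b=crop((0,120,110,220),3.9)
h=max(a.shape[0],b.shape[0]);P=lambda z:cv2.copyMakeBorder(z,0,h-z.shape[0],0,0,0)
cv2.imwrite("pics/c2.png",np.hstack([P(a),P(b)])[:, :800])
E
```

```text
hsv head [[3, 177, 148], [18, 147, 184], [17, 150, 165], [16, 146, 108], [13, 150, 153]] red [2, 183, 174] lip [ 14 148 145] [ 17 106 185] [ 11 137  69] [ 24  98 182]
red (217, 248, 32, 35) ((232.5, 265.0), (34.0, 31.0), 90.0)
red (266, 246, 93, 36) ((312.3429870605469, 263.620361328125), (34.35392761230469, 92.0004653930664), 88.78113555908203)
```

View pics/c2.png

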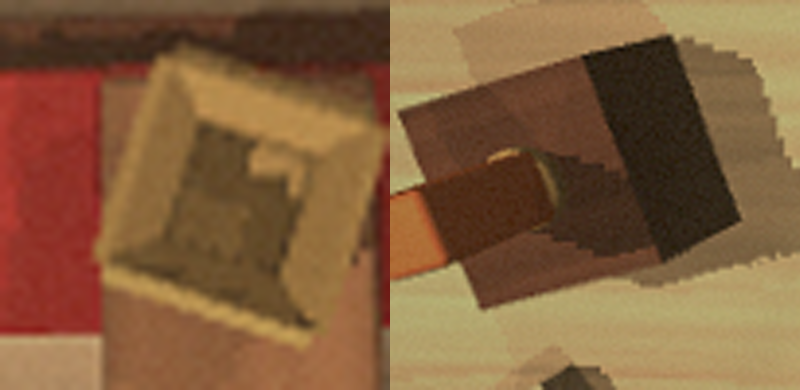

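The socket is turned about 20° clockwise relative to the easel's axes, and the stand is yawed about 16°. I'll move above the stand for a precise fix.

>>> arm_command(motion=[5,-59,-12,3.2,5,-59,-12,3.2,5,-59,-12,3.2,5,-60,-12,3.2,5,-60,-12,3.2])

```text
time_s: 2.17
position: [0.4445, -0.2914, 0.2612]
eef_rot: [3.141, 0.0, -2.84]
wrist_force: [1.8, 0.7, 1.0]
width: 0.0849
finger_force: 0.0
```

>>> arm_command(motion=[0,0,0,0,0,0,0,0])

```text
time_s: 2.42
position: [0.4446, -0.2894, 0.2617]
eef_rot: [3.141, 0.0, -2.842]
wrist_force: [-0.3, 0.1, 0.3]
width: 0.0854
finger_force: 0.0
```

```bash
python3 - <<'E'
from h import *
np.set_printoptions(precision=4,suppress=True)
c=shot("wrist","w2.png");o=sensors.observe();print(o["position"],o["eef_rot"])
im=c["pixels"];hsv=cv2.cvtColor(im,cv2.COLOR_RGB2HSV)
m=cv2.inRange(hsv,(3,190,150),(14,255,255))
for k in cv2.findContours(m,0,2)[0]:
    if cv2.contourArea(k)>60:
        r=cv2.minAreaRect(k);print(r,cv2.boundingRect(k))
E
```

```text
[ 0.4448 -0.289   0.2623] [-3.1413  0.0007 -2.8412]
```

View pics/w2.png

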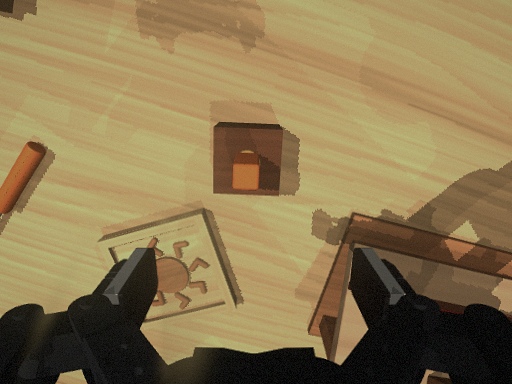

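The stand is aligned with the image: its top spans columns 214–280 and rows 129–194, and the handle's top face spans 233–258, 163–189. I'll compute the key centre from both.

```bash
python3 - <<'E'
from h import *
np.set_printoptions(precision=4,suppress=True)
c=camera("wrist");im=c["pixels"];hsv=cv2.cvtColor(im,cv2.COLOR_RGB2HSV)
print(hsv[155:195:3,246].tolist());print(hsv[176,228:264:2].tolist())
m=cv2.inRange(hsv,(0,140,150),(20,255,255));m[:140]=0;m[200:]=0;m[:,:215]=0;m[:,280:]=0
k=max(cv2.findContours(m,0,2)[0],key=cv2.contourArea);r=cv2.minAreaRect(k);print(r,cv2.boundingRect(k))
print(plane(c,[r[0],(245.5,176)],.126),"stand",plane(c,[(247.3,161.5),(214,129),(280,130),(280,194),(214,193)],.06))
p=plane(c,cv2.boxPoints(r),.126);print(p,np.linalg.norm(np.diff(p,axis=0),axis=1))
V=np.array(c["view"]);print("cam",-V[:3,:3].T@V[:3,3])
E
```

```text
[[10, 163, 111], [11, 182, 108], [11, 175, 112], [10, 182, 182], [14, 173, 180], [14, 172, 178], [13, 175, 179], [14, 171, 180], [14, 173, 180], [14, 174, 179], [13, 177, 177], [10, 182, 161], [12, 147, 113], [17, 119, 148]]
[[12, 150, 107], [13, 151, 105], [11, 182, 139], [12, 178, 179], [14, 171, 179], [14, 173, 180], [14, 172, 178], [14, 176, 178], [14, 169, 178], [14, 171, 180], [14, 176, 178], [14, 173, 180], [14, 171, 179], [14, 173, 177], [12, 178, 178], [10, 180, 139], [12, 131, 80], [11, 152, 79]]
((244.96905517578125, 175.96461486816406), (25.609817504882812, 25.343740463256836), 3.8140745162963867) (232, 163, 27, 26)
[[ 0.4509 -0.2971  0.126 ]
 [ 0.4508 -0.2966  0.126 ]] stand [[ 0.4511 -0.2961  0.06  ]
 [ 0.4274 -0.3409  0.06  ]
 [ 0.4074 -0.2725  0.06  ]
 [ 0.4761 -0.2495  0.06  ]
 [ 0.4973 -0.3217  0.06  ]]
[[ 0.4655 -0.3059  0.126 ]
 [ 0.442  -0.3111  0.126 ]
 [ 0.4367 -0.2885  0.126 ]
 [ 0.46   -0.2828  0.126 ]] [0.024  0.0233 0.0241]
cam [ 0.3751 -0.3121  0.4248]
```

>>> arm_command(motion=[6,-7.5,-40,0,0,0,-60,0,0,0,-50,0,0,0,-10,0,0,0,0,0])

```text
time_s: 3.15
position: [0.4513, -0.2974, 0.1034]
eef_rot: [-3.14, 0.001, -2.841]
wrist_force: [-0.6, -0.1, 0.9]
width: 0.0851
finger_force: 0.0
```

>>> arm_command(motion=[0,0,0,0,0,0,0,0,0,0,0,0,0,0,0,0,0,0,0,0], gripper=255, squeeze=30)

```text
time_s: 3.78
position: [0.4508, -0.2977, 0.1026]
eef_rot: [-3.141, 0.001, -2.842]
wrist_force: [-0.4, 1.5, 4.8]
width: 0.0235
finger_force: 29.5
```

>>> arm_command(motion=[0,0,20,0,0,0,20,0,0,0,0,0])

```text
time_s: 4.15
position: [0.451, -0.2981, 0.1427]
eef_rot: [-3.14, 0.001, -2.842]
wrist_force: [-0.2, 0.4, -1.5]
width: 0.0241
finger_force: 29.6
```

>>> arm_command(motion=[-9,-2.8,-0.5,0,-9,-2.8,-1,0,-14.5,-4.5,-4,0,-13.5,-4.2,-6.5,0,0,0,0,0])

```text
time_s: 4.78
position: [0.4031, -0.3121, 0.1288]
eef_rot: [3.14, -0.001, -2.844]
wrist_force: [2.1, 0.0, -1.0]
width: 0.0232
finger_force: 29.4
```

```bash
python3 - <<'E'
from h import *
np.set_printoptions(precision=4,suppress=True)
o=sensors.observe();print(o["position"],o["wrist_force"])
s=camera("scene");w=camera("wrist")
u,v=proj(s,o["position"])[0].astype(int);print(u,v)
a=cv2.resize(s["pixels"][v-40:v+60,u-45:u+55,::-1],(400,400),interpolation=2)
b=cv2.resize(w["pixels"][100:384,110:394,::-1],(400,400),interpolation=2)
cv2.imwrite("pics/c3.png",np.hstack([a,b]))
E
```

```text
[ 0.4031 -0.3121  0.1288] [ 2.0796  0.0095 -1.0239]
104 200
```

View pics/c3.png

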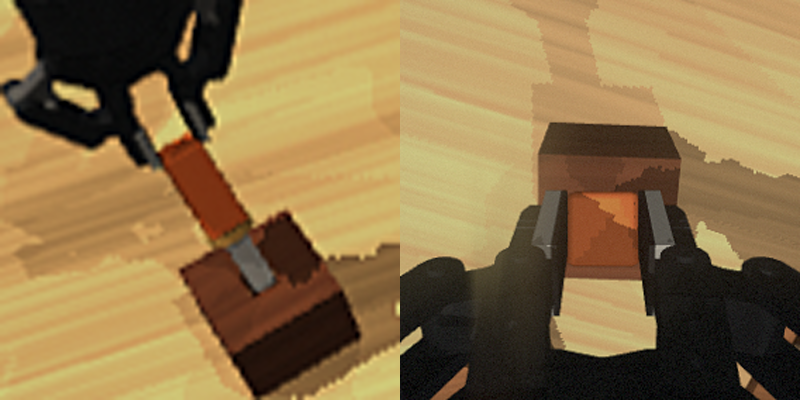

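The key is tilted about 32° in the jaws, tip still in the hole, and its handle end is visible between the fingers. I'll lift it out and move beside the easel to fix the socket.

>>> arm_command(motion=[-8,-3,25,0,0,0,60,0,0,0,60,0,8,40,30,-9,10,60,0,-9.5])

```text
time_s: 5.5
position: [0.415, -0.2161, 0.3074]
eef_rot: [-3.139, 0.003, 3.114]
wrist_force: [1.3, 0.3, -1.0]
width: 0.0234
finger_force: 30.8
```

>>> arm_command(motion=[10,60,0,-9.5,8,25,0,0,0,0,0,0,0,0,0,0])

```text
time_s: 6.0
position: [0.4319, -0.135, 0.3046]
eef_rot: [-3.141, -0.001, 2.965]
wrist_force: [0.1, 0.2, -0.9]
width: 0.0232
finger_force: 30.8
```

```bash
python3 - <<'E'
from h import *
np.set_printoptions(precision=4,suppress=True)
o=sensors.observe();print(o["position"],o["eef_rot"],o["wrist_force"])
s=camera("scene");w=camera("wrist");o=sensors.observe();np.savez("p4",w=w["view"],p=o["position"],r=o["eef_rot"])
S=s["pixels"][:,:,::-1];W=w["pixels"][:,:,::-1]
u,v=proj(s,o["position"]+[.03,0,-.04])[0].astype(int);h=proj(w,[.525,.008,.182])[0].astype(int);print(u,v,h)
x=max(0,h[0]-25);y=h[1]-25
print("boxes",u-30,v-30,x,y)
cv2.imwrite("pics/c4.png",np.hstack([cv2.resize(S[v-30:v+30,u-30:u+30],(390,390),interpolation=2),cv2.resize(W[y:y+50,x:x+50],(390,390),interpolation=2)]))
E
```

```text
[ 0.4319 -0.135   0.3046] [-3.1412 -0.0007  2.9652] [ 0.1177  0.2021 -0.9399]
173 159 [419 243]
boxes 143 129 394 218
```

View pics/c4.png

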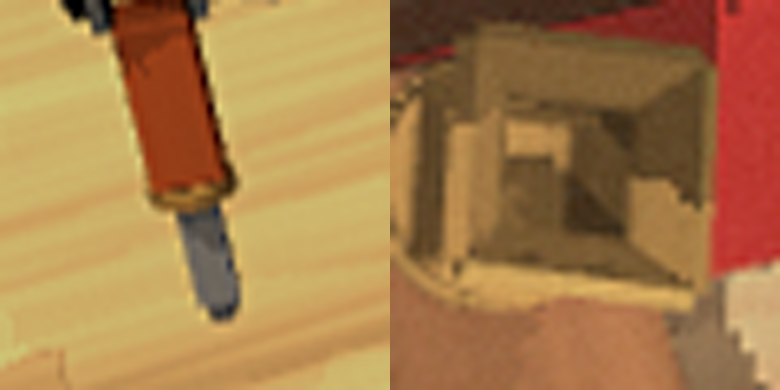

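Left crop: key tip at scene px (177.6,177), collar at (172.5,158.5). Right crop: the head's mouth corners are about (88,28), (325,55), (308,305), (58,268), so its centre is near wrist px (419,239).

```bash
python3 - <<'E'
from h import *
np.set_printoptions(precision=4,suppress=True)
z=np.load("p4.npz");s=camera("scene");t=camera("top");w=camera("wrist")
c=np.array([(88,28),(325,55),(308,305),(58,268)])/7.8+[394,218]
print("head wrist",plane(w,[c.mean(0)],.182));print("head top",plane(t,[(276,181)],.182))
P=plane(w,c,.182);print(P)
o,d=ray(w,c);a=np.array([-.5,-.013,.866]);m=plane(w,[c.mean(0)],.182)[0]
Q=o+d*(((m-o)@a)/(d@a))[:,None];print("sides",np.linalg.norm(np.diff(Q,axis=0),axis=1),Q.mean(0))
ex=np.array([.866,.0227,.5]);ey=np.cross(a,ex)
for i,j in((0,1),(3,2),(0,3),(1,2)):
    e=Q[j]-Q[i];print("edge ang about axis",np.degrees(np.arctan2(e@ey,e@ex))%90)
p=z["p"];psi=z["r"][2];n=np.array([-np.sin(psi),np.cos(psi),0]);f=np.array([-np.cos(psi),-np.sin(psi),0])
o,d=ray(s,[(177.6,177),(172.5,158.5)])
X=o+d*(((p-o)@n)/(d@n))[:,None];print("tip,collar",X,[((x-p)@f,x[2]-p[2]) for x in X]);e=X[0]-X[1];print("tilt",np.degrees(np.arctan2(e@f,-e[2])),np.linalg.norm(e))
g=p+[0,0,.008];e=X[0]-g;print("tilt g",np.degrees(np.arctan2(e@f,-e[2])),np.linalg.norm(e))
# block/tab and easel edges from the top view
E
```

```text
head wrist [[0.5205 0.0074 0.182 ]]
head top [[0.5215 0.0074 0.182 ]]
[[ 0.4999 -0.0053  0.182 ]
 [ 0.509   0.024   0.182 ]
 [ 0.543   0.0217  0.182 ]
 [ 0.5314 -0.0102  0.182 ]]
sides [0.0292 0.0307 0.0303] [0.5204 0.0075 0.182 ]
edge ang about axis 72.01152069575281
edge ang about axis 70.24202291896115
edge ang about axis 67.97397589605711
edge ang about axis 70.22392931276771
tip,collar [[ 0.4109 -0.1317  0.1422]
 [ 0.4268 -0.1345  0.229 ]] [(np.float64(-0.02129258420440559), np.float64(-0.1623406398592971)), (np.float64(-0.005131464677698266), np.float64(-0.07559293187448884))]
tilt -10.553234746477479 0.08824027779293356
tilt g -7.1250177471637155 0.17166626846814273
```

```bash
python3 - <<'E'
from h import *
np.set_printoptions(precision=3,suppress=True)
z=np.load("p4.npz");s=camera("scene")
p=z["p"];psi=z["r"][2];f=np.array([-np.cos(psi),-np.sin(psi),0]);Z=np.array([0,0,1.])
for gz in(94,99):
  for th in(20,25,30,35,40):
    t=np.radians(th);g=p+[0,0,.008];a=np.sin(t)*f-np.cos(t)*Z
    print(gz,th,proj(s,[g+gz/1e3*a,g+(gz-51)/1e3*a,g-(114-gz)/1e3*a]).ravel())
E
```

```text
94 20 [174.457 172.295 170.118 152.    164.338 125.024]
94 25 [174.571 173.996 170.155 152.725 164.33  124.723]
94 30 [174.625 175.431 170.164 153.315 164.337 124.492]
94 35 [174.619 176.586 170.143 153.763 164.358 124.334]
94 40 [174.551 177.445 170.093 154.065 164.393 124.25 ]
99 20 [174.868 174.216 170.556 154.048 164.815 127.248]
99 25 [174.99  176.018 170.6   154.863 164.808 127.02 ]
99 30 [175.051 177.545 170.611 155.529 164.813 126.844]
99 35 [175.048 178.778 170.59  156.039 164.828 126.722]
99 40 [174.98  179.702 170.536 156.387 164.854 126.655]
```

>>> arm_command(motion=[12,51,0,-1,12,51,0,-1,13,51,0,0,0,0,-20,0,0,0,-15,0])

```text
time_s: 6.92
position: [0.469, 0.0186, 0.2687]
eef_rot: [-3.141, -0.001, 2.931]
wrist_force: [-0.3, -0.9, -1.5]
width: 0.0231
finger_force: 30.8
```

```bash
python3 - <<'E'
from h import *
np.set_printoptions(precision=4,suppress=True)
w=camera("wrist");s=camera("scene");t=camera("top");o=sensors.observe();p=o["position"];psi=o["eef_rot"][2];print(p,o["eef_rot"],o["wrist_force"])
f=np.array([-np.cos(psi),-np.sin(psi),0]);tip=p+[0,0,.008]+.0986*(np.sin(.54)*f-np.cos(.54)*np.array([0,0,1]));print("tip est",tip)
S=s["pixels"][:,:,::-1];T=t["pixels"][:,:,::-1]
print(proj(s,[tip,[.521,.0075,.182]]),proj(t,[tip,[.521,.0075,.182]]))
u,v=proj(s,tip)[0].astype(int);a,b=proj(t,tip)[0].astype(int);print(u-30,v-35,a-25,b-25)
cv2.imwrite("pics/c5.png",np.hstack([cv2.resize(S[v-35:v+25,u-30:u+30],(390,390),interpolation=2),cv2.resize(T[b-25:b+25,a-25:a+25],(390,390),interpolation=2)]))
E
```

```text
[0.4687 0.0178 0.269 ] [-3.1413 -0.0017  2.9291] [-0.0134 -0.4508 -1.1754]
tip est [0.5182 0.0071 0.1925]
[[245.9566 178.8864]
 [246.6295 182.5373]] [[276.2263 181.9042]
 [275.9485 181.2071]]
215 143 251 156
```

View pics/c5.png

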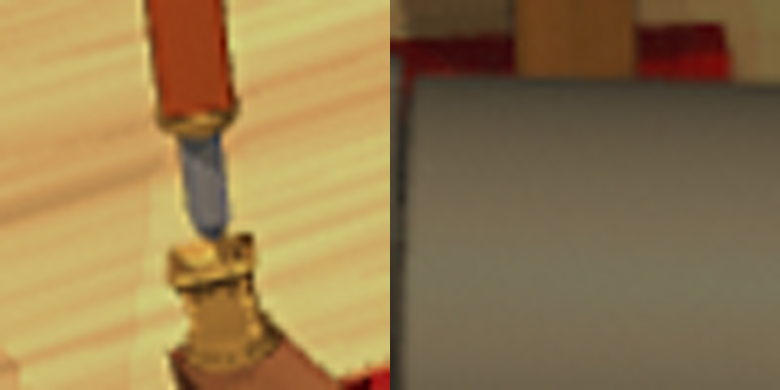

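In the scene crop the tip (210,235) sits just above the head's mouth (210,258), so they are aligned. I'll insert it with force checks.

>>> arm_command(motion=[1.5,-0.5,-5,0,1.5,-0.5,-5.5,0,1.5,0,-3,0,1.5,0,-3,0])

```text
time_s: 7.58
position: [0.4753, 0.0174, 0.2533]
eef_rot: [3.141, 0.0, 2.93]
wrist_force: [-0.1, 0.1, -0.8]
width: 0.0232
finger_force: 30.6
```

>>> arm_command(motion=[2,0,-3.5,0,1,0,-2,0,0,0,0,0])

```text
time_s: 7.95
position: [0.4781, 0.0172, 0.2474]
eef_rot: [-3.141, -0.0, 2.93]
wrist_force: [-0.2, -1.4, -0.7]
width: 0.0231
finger_force: 30.5
```

>>> arm_command(motion=[1.5,0,-2.6,0,1.5,0,-2.6,0,0,0,0,0])

```text
time_s: 8.32
position: [0.481, 0.0173, 0.2421]
eef_rot: [-3.141, -0.001, 2.93]
wrist_force: [0.4, -2.4, -1.6]
width: 0.0235
finger_force: 30.5
```

>>> arm_command(motion=[1.5,0,-2.6,0,1.5,0,-2.6,0,0,0,0,0])

```text
time_s: 8.7
position: [0.484, 0.0173, 0.2371]
eef_rot: [-3.141, -0.0, 2.93]
wrist_force: [0.4, -3.4, 0.9]
width: 0.0235
finger_force: 30.7
```

>>> arm_command(motion=[1.5,0,-2.6,0,1,0,-1.7,0,0,0,0,0])

```text
time_s: 9.07
position: [0.4866, 0.0173, 0.2367]
eef_rot: [3.141, 0.004, 2.93]
wrist_force: [-10.1, -3.9, 19.4]
width: 0.0233
finger_force: 33.2
```

>>> arm_command(motion=[0.5,0,-1,0,0.5,0,-1,0,0,0,0,0])

```text
time_s: 9.45
position: [0.4878, 0.0179, 0.2366]
eef_rot: [3.14, 0.006, 2.931]
wrist_force: [-13.1, -1.4, 26.2]
width: 0.0234
finger_force: 35.8
```

The key is bottomed in the socket. I'll back off the push and start turning clockwise at a light grip.

>>> arm_command(motion=[-2.5,0,4.5,0,0,0,0,0], squeeze=20)

```text
time_s: 9.7
position: [0.4851, 0.0179, 0.2363]
eef_rot: [3.14, 0.001, 2.931]
wrist_force: [-4.1, -0.6, 7.3]
width: 0.0233
finger_force: 33.3
```

>>> arm_command(motion=[0,0,0,-5,0,0,0,-5,0,0,0,-5,0,0,0,0])

```text
time_s: 10.2
position: [0.4855, 0.0193, 0.2365]
eef_rot: [3.137, 0.0, 2.67]
wrist_force: [-1.5, 4.2, 7.0]
width: 0.0228
finger_force: 30.4
```

```bash
cat >> h.py <<'E'
def keyang(f=None):
    w=camera("wrist");o=sensors.observe();im=w["pixels"];hsv=cv2.cvtColor(im,cv2.COLOR_RGB2HSV)
    m=cv2.inRange(hsv,(5,140,90),(20,255,255));m=cv2.morphologyEx(m,cv2.MORPH_OPEN,np.ones((3,3)))
    g=proj(w,o["position"]+[0,0,.008])[0]
    if f: cv2.imwrite("pics/"+f,im[:,:,::-1])
    return w,o,hsv,g
E
python3 - <<'E'
from h import *
np.set_printoptions(precision=3,suppress=True)
w,o,hsv,g=keyang("w6.png");print(o["position"],o["eef_rot"],o["wrist_force"],o["moment"],o["width"],g)
x,y=g.astype(int)
print(hsv[y-30:y+45:6,x].tolist());print(hsv[y,x-40:x+41:8].tolist())
E
```

```text
[0.485 0.019 0.236] [3.137 0.    2.671] [-1.375  3.903  7.525] [0.908 0.129 0.261] 0.023104524954838022 [255.213 238.97 ]
[[17, 110, 208], [16, 106, 209], [16, 112, 209], [17, 138, 135], [16, 148, 121], [10, 183, 128], [10, 173, 143], [10, 181, 141], [10, 175, 143], [11, 183, 142], [10, 188, 140], [11, 187, 164], [9, 183, 160]]
[[16, 64, 99], [20, 62, 87], [11, 174, 114], [10, 181, 124], [10, 175, 127], [10, 183, 128], [11, 190, 125], [10, 177, 127], [11, 123, 52], [14, 39, 86], [16, 75, 78]]
```

View pics/w6.png

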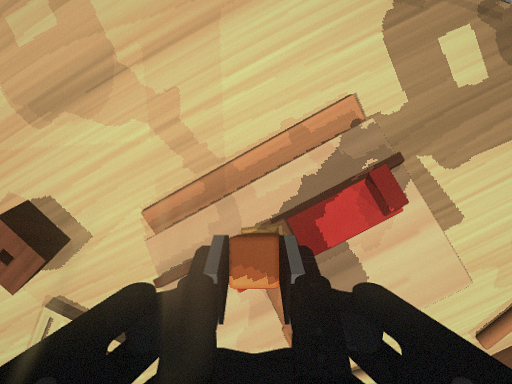

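The handle sits square in the jaws at (254,262), turning with the tool, and the block and stand are undisturbed. I'll loosen the jaws slightly so they act as a wrench and continue.

>>> arm_command(motion=[0,0,0,0,0,0,0,0], gripper=172, squeeze=20)

```text
time_s: 10.5
position: [0.4849, 0.0177, 0.2347]
eef_rot: [-3.142, -0.001, 2.669]
wrist_force: [-1.7, -0.7, 0.0]
width: 0.0281
finger_force: 0.0
```

>>> arm_command(motion=[0,0,0,-7,0,0,0,-7,0,0,0,-7,0,0,0,-7,0,0,0,0])

```text
time_s: 11.12
position: [0.4849, 0.0175, 0.235]
eef_rot: [-3.141, -0.001, 2.181]
wrist_force: [-0.3, 0.3, -0.6]
width: 0.0277
finger_force: 0.0
```

```bash
python3 - <<'E'
from h import *
np.set_printoptions(precision=3,suppress=True)
w,o,hsv,g=keyang();print(o["position"],o["eef_rot"],o["wrist_force"],o["moment"],o["width"],o["joints"])
# bright top face of handle
b=hsv[225:300,215:300];m=cv2.inRange(b,(5,150,100),(16,255,255))
for k in cv2.findContours(m,0,2)[0]:
    if cv2.contourArea(k)>100:print(cv2.minAreaRect(k),cv2.contourArea(k))
for r in m[::4]:print("".join("#" if v else "." for v in r[::2]))
E
```

```text
[0.485 0.017 0.235] [-3.141 -0.001  2.182] [ 0.925  0.283 -0.674] [-0.003 -0.063 -0.001] 0.027639928927684354 [-0.04  -0.065  1.471  0.     1.736 -0.652]
((40.5, 15.0), (30.0, 81.0), 90.0) 1671.5
############################....#######....
##########################..############...
####################.##.#################..
.....###########.#..###############........
.....#########..#.#################........
.....#####.#####.##################........
.........#...###################...........
.....................########..............
........................#..................
...........................................
.....................#...........#.........
...........................................
...........................................
...........................................
...........................................
...........................................
...........................................
...........................................
...........................................
```

>>> arm_command(motion=[0,0,0,0,0,0,0,0,0,0,30,0,0,0,30,8,-25,-6,28,10], gripper=0)

```text
time_s: 11.8
position: [0.4601, 0.0116, 0.3239]
eef_rot: [-3.141, -0.001, 2.501]
wrist_force: [-0.2, -0.2, -0.0]
width: 0.0856
finger_force: 0.0
```

>>> arm_command(motion=[-20,-6,0,10,-20,-5,0,10,0,0,0,10,0,0,0,8.5,0,0,0,0])

```text
time_s: 12.42
position: [0.42, 0.0005, 0.3236]
eef_rot: [3.141, 0.0, -3.118]
wrist_force: [0.0, -0.9, 0.5]
width: 0.0856
finger_force: 0.0
```

```bash
cat >> h.py <<'E'
def measure(verbose=1):
    w=camera("wrist");o=sensors.observe();hsv=cv2.cvtColor(w["pixels"],cv2.COLOR_RGB2HSV)
    red=cv2.inRange(hsv,(0,150,60),(6,255,255))|cv2.inRange(hsv,(172,150,60),(180,255,255))
    a=proj(w,np.array([.521,.0075,.182])+.084*np.array([-.5,-.013,.866]))[0]
    x,y=a.astype(int);m=cv2.inRange(hsv,(7,155,90),(16,255,255));q=np.zeros_like(m);q[y-32:y+32,x-32:x+32]=m[y-32:y+32,x-32:x+32]
    k=max(cv2.findContours(q,0,2)[0],key=cv2.contourArea);print("pose",o["position"],o["eef_rot"][2],"handle",cv2.minAreaRect(k),cv2.contourArea(k),"pred",a)
    for k in cv2.findContours(red,0,2)[0]:
        if cv2.contourArea(k)>100:print("red",cv2.boundingRect(k),cv2.minAreaRect(k))
    return w,o,hsv,q,red
E
python3 - <<'E'
from h import *
np.set_printoptions(precision=3,suppress=True)
w,o,hsv,q,red=measure()
x,y=proj(w,np.array([.521,.0075,.182])+.084*np.array([-.5,-.013,.866]))[0].astype(int)
for r in range(y-36,y+36,2):print(" ".join("%3d"%hsv[r,c,2] if 7<=hsv[r,c,0]<=20 and hsv[r,c,1]>120 else "..." for c in range(x-36,x+36,3)))
E
```

```text
pose [0.42  0.    0.324] -3.1197577744487215 handle ((275.6499938964844, 254.5500030517578), (38.89601135253906, 43.0069694519043), 18.434946060180664) 1271.5 pred [261.238 266.629]
red (216, 249, 32, 35) ((231.5, 266.0), (34.0, 31.0), 90.0)
red (277, 248, 78, 35) ((315.5, 265.0), (34.0, 77.0), 90.0)
... ... ... ... ... ... ... ... ... ... ... ... ... ... ... ... ... ... ... ... ... ... 114 ...
... ... ... ... ... ... ... ... ... ... ... ... ... ... ... ... 104 137 ... ... ... ... ... ...
... ... ... ... ... ... ... ... ... ... ... ... ... ... ... 112 119 134 108  94 ... ... ... ...
... ... ... ... ... ... ... ... ... ... ... ... ... ... ...  79 126 138 138 130 111 112 ... ...
... ... ... ... ... ... ... ... ... ... ... ... ... ... 105  91 139 140 141 142 141 123 104 103
... ... ... ... 109 ... ... ... ... ... ... ... ... 102 106 142 139 143 138 140 142 142 140 123
... ... ... ... ... ... ... ... 105 107 ... ... ... 102 107 160 140 139 137 139 135 137 140 136
101 102  97  89  96  93  95  99  84  84  97  98  96 104 104 186 185 181 183 162 140 139 141 140
 72  73  84  71  69  64  64  6
[... 1957 characters left out ...]
 132 ... ... ... ... ... ...
... ... ... ... ... ... 137 146 145 143 140 137 156 157 159 164 162 133 ... ... ... ... ... ...
... ... ... ... ... ... 138 147 147 143 142 154 155 157 156 164 160 133 ... 129 ... ... ... ...
... ... ... ... ... ... 137 147 144 144 143 153 155 160 158 167 160 140 ... ... ... ... ... ...
... ... ... ... ... ... 138 149 148 153 151 152 154 158 158 169 161 137 ... ... 120 ... ... ...
... ... ... ... ... ... 137 142 159 156 151 149 153 157 158 168 162 142 ... ... ... 120 ... ...
... ... ... ... ... ... 138 157 158 157 154 153 152 159 158 169 160 144 ... ... ... ... ... ...
... ... ... ... ... ... 147 156 162 154 156 153 155 160 160 162 163 148 ... ... ... ... ... ...
```

```bash
python3 - <<'E'
from h import *
np.set_printoptions(precision=4,suppress=True)
w=camera("wrist");hsv=cv2.cvtColor(w["pixels"],cv2.COLOR_RGB2HSV)
print([hsv[r,285].tolist() for r in range(222,296,6)])
m=cv2.inRange(hsv,(7,162,125),(16,255,255));q=np.zeros_like(m);q[215:300,250:330]=m[215:300,250:330];q=cv2.morphologyEx(q,cv2.MORPH_OPEN,np.ones((3,3)))
for r in range(216,300,3):print("".join("#" if v else "." for v in q[r,250:330:2]))
k=max(cv2.findContours(q,0,2)[0],key=cv2.contourArea);r=cv2.minAreaRect(k);print(r,cv2.contourArea(k));print(plane(w,[r[0]],.2547))
b=cv2.inRange(hsv,(14,130,170),(24,200,255))
E
```

```text
[[21, 98, 182], [17, 110, 183], [16, 108, 111], [10, 181, 138], [11, 177, 161], [12, 181, 178], [12, 179, 181], [12, 175, 182], [10, 180, 159], [3, 192, 113], [2, 197, 118], [14, 111, 120], [14, 115, 124]]
........................................
........................................
........................................
........................................
........................................
........................................
............##..........................
............######......................
...........###########..................
.........################...............
.........################...............
.........###############................
........################................
........################................
.......################.................
.....##################.................
...###################..................
..####################..................
...################.....................
........########........................
............#...........................
........................................
........................................
........................................
........................................
........................................
........................................
........................................
((276.73712158203125, 255.7835235595703), (36.9748420715332, 41.426185607910156), 21.037511825561523) 1121.0
[[0.4694 0.018  0.2547]]
```

>>> arm_command(motion=[28,8,-8,-10,28,8,-10,-10,0,0,-25,0,0,0,-25,0,0,0,0,0])

```text
time_s: 13.15
position: [0.4753, 0.0165, 0.2536]
eef_rot: [-3.141, -0.004, 2.815]
wrist_force: [0.6, 0.1, 0.3]
width: 0.0856
finger_force: 0.0
```

>>> arm_command(motion=[0,0,0,0,0,0,0,0,0,0,0,0,0,0,0,0,0,0,0,0], gripper=255, squeeze=35)

```text
time_s: 13.78
position: [0.4761, 0.0165, 0.2556]
eef_rot: [3.141, 0.0, 2.817]
wrist_force: [-1.5, 0.3, 0.0]
width: 0.0
finger_force: 0.0
```

>>> arm_command(motion=[2,-4,0,0,2,-4,0,0,1,-2,0,0,0,0,0,0])

```text
time_s: 14.28
position: [0.4811, 0.0063, 0.2555]
eef_rot: [3.142, -0.0, 2.817]
wrist_force: [-0.2, -0.7, -0.5]
width: -0.0001
finger_force: 0.0
```

>>> arm_command(motion=[0,0,20,0,-3,5,0,0,-3,5,0,0,0,0,0,0], gripper=0)

```text
time_s: 14.78
position: [0.4746, 0.017, 0.2749]
eef_rot: [-3.141, -0.001, 2.818]
wrist_force: [-0.6, -0.1, 0.4]
width: 0.0719
finger_force: 0.0
```

>>> arm_command(motion=[0,0,-15,0,0,0,-13,0,0,0,0,0])

```text
time_s: 15.15
position: [0.4743, 0.0164, 0.2455]
eef_rot: [-3.141, -0.003, 2.817]
wrist_force: [0.1, 0.8, 0.3]
width: 0.0857
finger_force: 0.0
```

>>> arm_command(motion=[0,0,0,0,0,0,0,0,0,0,0,0,0,0,0,0,0,0,0,0], gripper=255, squeeze=35)

```text
time_s: 15.78
position: [0.4751, 0.0165, 0.2476]
eef_rot: [3.141, 0.0, 2.817]
wrist_force: [-0.1, 0.0, 0.1]
width: 0.0001
finger_force: 0.0
```

```bash
cat >> h.py <<'E'
def keypix():
    r=[]
    for n in("scene","top","wrist"):
        c=camera(n);hsv=cv2.cvtColor(c["pixels"],cv2.COLOR_RGB2HSV)
        m=cv2.inRange(hsv,(5,190,90) if n=="scene" else (6,160,110),(14,255,255))
        print(n,[(np.round(cv2.minAreaRect(k)[0]).tolist(),cv2.boundingRect(k),cv2.contourArea(k)) for k in cv2.findContours(m,0,2)[0] if cv2.contourArea(k)>(25 if n=="scene" else 60)])
        r.append((c,hsv,m))
    return r
E
python3 - <<'E'
from h import *
r=keypix();o=sensors.observe();print(o["position"])
c,h,m=r[0];print(proj(c,o["position"]))
for y in range(130,215,2):print("".join("#" if v else ("b" if 15<=a[0]<=28 and a[1]>150 else ".") for v,a in zip(m[y,205:300],h[y,205:300])))
E
```

```text
scene [([12.0, 325.0], (0, 300, 26, 51), 478.5), ([245.0, 159.0], (239, 145, 13, 28), 244.0)]
top []
wrist [([263.0, 221.0], (239, 196, 48, 52), 1852.5)]
[0.47505069 0.01646971 0.24755309]
[[242.2308112  148.41166069]]
...............................................................................................
...............................................................................................
...............................................................................................
...............................................................................................
...............................................................................................
...............................................................................................
...............................................................................................
...............................................................................................
...................................##########..................................................
.................
[... 2546 characters left out ...]
#...........................
..............................................................#................................
......................................b........................................................
....................................................................#..........................
...............................................................................................
.....................................bb..#.#...................................................
.................................b..#..........................................................
...........................b..#................................................................
```

```bash
python3 - <<'E'
from h import *
np.set_printoptions(precision=4,suppress=True)
w=camera("wrist");s=camera("scene");hsv=cv2.cvtColor(w["pixels"],cv2.COLOR_RGB2HSV)
for z in(.235,.245,.25):print(plane(w,[(263,221),(263,200),(263,245)],z))
print("tri",tri([s,w],[(244.5,147),(263,221)]))
for y in range(190,256,3):print(" ".join("%3d"%hsv[y,x,2] if 5<hsv[y,x,0]<16 and hsv[y,x,1]>150 else "..." for x in range(232,296,3)))
E
```

```text
[[0.4749 0.021  0.235 ]
 [0.4631 0.0249 0.235 ]
 [0.4891 0.0164 0.235 ]]
[[0.471  0.022  0.245 ]
 [0.4599 0.0257 0.245 ]
 [0.4843 0.0177 0.245 ]]
[[0.469  0.0225 0.25  ]
 [0.4582 0.0261 0.25  ]
 [0.4819 0.0183 0.25  ]]
tri [0.471  0.0227 0.2455]
... ... ... ... ... ... ... ... ... ... ... ... ... ... ... ... ... ... ... ... ... ...
... ... ... ... ... ... ... ... ... ... ... ... ... ... ... ... ... ... ... ... ... ...
... ... ... ... 157 140 135 134 135 132 141 136 ... ... ... ... ... ... ... ... ... ...
... ... ... ... 201 203 204 201 203 205 203 202 201 202 199 195 192 169 ... ... ... ...
... ... ... 158 199 204 203 200 202 200 203 203 203 204 198 201 202 177 127 ... ... ...
... ... ... 172 199 202 198 203 205 201 203 198 202 202 197 202 202 182 117 ... ... ...
... ... ... 176 202 201 200 198 205 189 143 136 197 202 187 189 135 132 117 ... ... ...
... ... ... 187 203 205 183 135 141 137 138 139 138 134 137 140 138 154 120 ... ... ...
... ... ... 188 202 133 139 142 137 142 139 141 141 140 141 145 140 145 116 ... ... ...
... ... ... 189 205 140 143 140 141 141 139 140 143 138 139 14
[... 381 characters left out ...]
 ... ... 133 137 138 136 140 136 134 140 139 160 155 158 159 163 151 104 ... ... ...
... ... ... ... ... ... ... ...  66 ... ... ... ... 159 154 154 158 151 106 ... ... ...
... ... 103 ... ... ... ... ...  36 ... ... ... ... 155 153 152 154 150 100 ... ... ...
...  69 ... ... ... ... ... ... ... ... ... ... ... 121 116 123 119 111 ... ... ... ...
... ... ... ... ... ... ... ... ... ... ... ... ... 116 115 118 113 113 ... ... ... ...
... ... ... ... ... ... ... ... ... ... ... ... ... ... ... ... ... 118 ... ... ... ...
... ... ... ... ... ... ... ... ... ... ... ... ... ... ... ... ... ... ... ...  94 ...
... ... ... ... ... ... ... ... ... ... ... ... ... ... ... ... ... ... ... 107 105 ...
```

>>> arm_command(motion=[0,0,20,0,2,3,10,0,0,0,0,0,0,0,0,0], gripper=0)

```text
time_s: 16.52
position: [0.4769, 0.0195, 0.2768]
eef_rot: [-3.141, -0.001, 2.817]
wrist_force: [-0.6, 0.5, 0.2]
width: 0.0723
finger_force: 0.0
```

```bash
python3 - <<'E'
from h import *
np.set_printoptions(precision=4,suppress=True)
w=camera("wrist");hsv=cv2.cvtColor(w["pixels"],cv2.COLOR_RGB2HSV);print(sensors.observe()["position"])
m=cv2.inRange(hsv,(7,162,125),(16,255,255));m[:180]=0;m[320:]=0;m[:,:210]=0;m[:,310:]=0;m=cv2.morphologyEx(m,cv2.MORPH_OPEN,np.ones((3,3)))
k=max(cv2.findContours(m,0,2)[0],key=cv2.contourArea);r=cv2.minAreaRect(k);print(r,cv2.contourArea(k));print(plane(w,[r[0]],.2455))
for y in range(185,290,4):print("".join("#" if v else "." for v in m[y,225:305:2]))
E
```

```text
[0.4768 0.0195 0.2767]
((255.5620574951172, 198.8870086669922), (38.2409553527832, 37.08796310424805), 2.2025980949401855) 1305.0
[[0.469  0.0224 0.2455]]
......####################..............
......####################..............
......##################................
......###################...............
.......##################...............
.......##################...............
.......#################................
......###################...............
..........###############...............
........................................
.......###..............................
........#################...............
........#################...............
.........###############................
........................................
........................................
........................................
........................................
........................................
........................................
........................................
........................................
........................................
........................................
........................................
........................................
........................................
```

>>> arm_command(motion=[-3,0.5,-15,0,0,0,-15,0,0,0,-9,0,0,0,0,0])

```text
time_s: 17.08
position: [0.4737, 0.02, 0.2376]
eef_rot: [-3.141, -0.002, 2.817]
wrist_force: [0.2, -0.5, -0.0]
width: 0.0852
finger_force: 0.0
```

>>> arm_command(motion=[0,0,0,0,0,0,0,0,0,0,0,0,0,0,0,0,0,0,0,0], gripper=255, squeeze=35)

```text
time_s: 17.7
position: [0.4741, 0.02, 0.2386]
eef_rot: [3.141, 0.0, 2.817]
wrist_force: [-0.0, 0.2, -0.2]
width: 0.0001
finger_force: 0.0
```

```bash
python3 - <<'E'
from h import *
np.set_printoptions(precision=4,suppress=True)
r=keypix();o=sensors.observe();w=r[2][0];s=r[0][0]
print(proj(w,[o["position"],o["position"]-[0,0,.011]]),proj(s,[o["position"],o["position"]-[0,0,.011]]))
h=r[2][1]
for y in range(180,290,3):print(" ".join("%3d"%h[y,x,2] if 5<h[y,x,0]<16 and h[y,x,1]>150 else ("%2dg"%h[y,x,2] if h[y,x,1]<80 else "...") for x in range(226,296,3)))
E
```

```text
scene [([12.0, 325.0], (0, 300, 26, 51), 478.5), ([245.0, 159.0], (240, 145, 12, 28), 230.0)]
top []
wrist [([257.0, 225.0], (232, 205, 50, 41), 1491.0)]
[[255.4633 232.7118]
 [255.3697 224.6349]] [[243.5974 150.3808]
 [243.6993 153.6447]]
... ... ... ... ... ... ... ... ... ... ... ... ... ... ... 160 ... ... ... ... ... ... ... ...
... ... ... ... ... ... ... ... ... ... ... ... ... ... ... ... ... ... ... ... ... ... ... ...
... ... ... ... ... ... ... ... ... ... ... ... ... ... ... ... ... ... ... ... ... ... ... ...
... ... ... ... ... ... ... ...  96  92 ... ... ... ... ... ... ... ... ... ... ... ... ... ...
... ... ... ... ... ... ... ... ... ... ... ... ... ... ... ... ... ... ... ... ... ... ... ...
... ... ... ... ... ... ... ... ... ... ... ... ... ... ... ... ... ... ... ... ... ... ... ...
... ... ... ... ... ... ... ... ... ... ... ... ... ... ... ... ... ... ... ... ... ... ... ...
... ... ... ... ... ... ... ... ... ... ... ... ... ... ... ... ... ... ... ... ... ... ... ...
... ... ... ... ... ... ... ... ... ... ... ... ... ... ... ... ... ... ... ... ... ... ... 
[... 1994 characters left out ...]
. ... ... ... ... ... ...
... ... ... ... 78g 77g 80g 80g ... 34g ... 75g 75g 75g 80g 75g ... ... 32g ... 33g ... ...  60
... ... 38g 51g 81g 81g 75g 76g ... 30g  26 75g 76g 72g 74g 75g 28g ... ... ... ... ... 166 106
... ... 40g 39g 41g 34g 78g 103g 38g ... 34g 98g 104g 36g 23g 29g 29g ... ... ... 32g ... ... ...
... ... 35g ... ... ... 30g 94g 32g 31g 33g 100g 20g ... ... 32g ... 28g 31g 26g ... ... ... ...
44g 38g ... 37g 32g 34g 30g 26g 39g 33g 34g 96g 30g 29g ... ... 27g ... 30g 33g 27g ... ... ...
53g 37g 36g ... 33g 34g 28g 27g 30g 36g ... 27g 26g 29g ... ... ... 27g 38g 29g ... 26g ... ...
33g ... 27g 30g 24g 31g ... ... 28g 25g 32g ... 26g 29g 30g 23g 27g 24g 28g 29g 28g ... ... ...
```

```bash
python3 - <<'E'
from h import *
np.set_printoptions(precision=4,suppress=True)
w=camera("wrist");s=camera("scene")
for n,(L,R) in {"toprow":((235.5,209),(281,209)),"mid":((234,228),(282.5,228))}.items():
    o,d=ray(w,[L,R]);t=.025/np.linalg.norm(d[0]-d[1]);print(n,o,(o+d*t).mean(0))
h=cv2.cvtColor(s["pixels"],cv2.COLOR_RGB2HSV)
for y in range(120,200,2):print(y,"".join("O" if 5<=a[0]<=13 and a[1]>185 and a[2]>70 else "b" if 15<=a[0]<=28 and a[1]>150 else "r" if (a[0]<5 or a[0]>172) and a[1]>150 else "#" if a[2]<60 else "g" if a[1]<70 else "." for a in h[y,205:300]))
E
```

```text
toprow [0.405  0.0423 0.4011] [0.4657 0.0244 0.2277]
mid [0.405  0.0423 0.4011] [0.4708 0.0226 0.2414]
120 ..##.g...#######gg#####...########################################.............................
122 ..........################...##################..###############...............................
124 .............###############...######...######################.................................
126 ...............######################...####################...................................
128 ..................###################...##################.....................................
130 ....................###################################........................................
132 .......................##############################..........................................
134 ..........................##....#############..................................................
136 .................................####g##g####..................................................
138 .................................###gg##gg###................................................
[... 2302 characters left out ...]

186 ....................................bbbbbbbbbbbbb................................rrrrrrrrrrr...
188 ......................................bbbbbbbbbbbb................................rrrrrrrrrr...
190 .......................................bbbbbbbbbbb................................rrrrrrrrrrr..
192 .......................................bbbbbbbbbbbbb..............................Orrrrrrrrrr..
194 .......................................bbbbbbbbbbbbb.b..........................b.Orrrrrrrrrr..
196 ......................................bbbbbbbbbbbbbb.........................Orrrrrrrrrrrrrrrr.
198 ....................................bO.bbbbbbbbbbb......................Orrrrrrrrrrrrrrrrrrrrrr
```

The images show the fingertips end higher than I assumed, just above the handle's top, so the jaws closed over it. I'll reopen and grip lower.

>>> arm_command(motion=[0,0,20,0,0,0,5,0,0,0,0,0,0,0,0,0], gripper=0)

```text
time_s: 18.45
position: [0.4738, 0.02, 0.2628]
eef_rot: [-3.141, -0.001, 2.817]
wrist_force: [0.8, 0.9, -0.4]
width: 0.0729
finger_force: 0.0
```

>>> arm_command(motion=[0,0,-15,0,0,0,-15,0,0,0,-10,0,0,0,0,0])

```text
time_s: 18.95
position: [0.4735, 0.02, 0.2222]
eef_rot: [-3.141, -0.002, 2.817]
wrist_force: [-0.1, 0.5, -0.9]
width: 0.0855
finger_force: 0.0
```

>>> arm_command(motion=[0,0,0,0,0,0,0,0,0,0,0,0,0,0,0,0,0,0,0,0], gripper=255, squeeze=35)

```text
time_s: 19.58
position: [0.4741, 0.0201, 0.2238]
eef_rot: [3.141, 0.0, 2.817]
wrist_force: [-0.9, 0.0, 1.5]
width: 0.0238
finger_force: 34.6
```

Gripped. I'll straighten the key, then turn.

>>> arm_command(motion=[3,-4,2,0,3,-4,2,0,2,-3,1,0,0,0,0,-7,0,0,0,-7])

```text
time_s: 20.2
position: [0.4826, 0.0103, 0.2296]
eef_rot: [3.138, 0.0, 2.571]
wrist_force: [-3.8, 6.9, 8.4]
width: 0.024
finger_force: 45.9
```

>>> arm_command(motion=[0,0,0,-7,0,0,0,-7,0,0,0,0])

```text
time_s: 20.58
position: [0.483, 0.0097, 0.2304]
eef_rot: [3.137, 0.002, 2.328]
wrist_force: [-1.8, 4.0, 7.8]
width: 0.0234
finger_force: 47.3
```

```bash
python3 - <<'E'
from h import *
np.set_printoptions(precision=3,suppress=True)
o=sensors.observe();print(o["position"],o["eef_rot"],o["wrist_force"],o["moment"],o["width"],o["joints"])
s=camera("scene");h=cv2.cvtColor(s["pixels"],cv2.COLOR_RGB2HSV)
for y in range(134,200,2):print(y,"".join("O" if 5<=a[0]<=13 and a[1]>185 and a[2]>70 else "b" if 15<=a[0]<=28 and a[1]>150 else "r" if (a[0]<5 or a[0]>172) and a[1]>150 else "#" if a[2]<60 else "g" if a[1]<70 else "." for a in h[y,220:275]))
E
```

```text
[0.483 0.01  0.23 ] [3.137 0.002 2.328] [-1.825  4.029  7.787] [ 1.101 -0.109  0.239] 0.023419368598107133 [-0.058 -0.075  1.489  0.002  1.723 -0.815]
134 .###############......###########.....########.........
136 .......###########....######################...........
138 .........#########......###################............
140 .........###g#####......#################..............
142 ..........#g######.......##############................
144 ..........#gg#####......g############..................
146 ..........#gg#####.bO.OO#gg######......................
148 ............g####.OOOOO##gg######......................
150 ............g##.OOOOOOOO.gg#####.......................
152 ...............bOOOOOOOO#gg####........................
154 ................OOOOOOOO#gg###.........................
156 ................bOOOOOOOOO..OO.........................
158 .................OOOOOOOOOOOOO.........................
160 .................OOOOOOOOOOOOOO........................
162 ..................OOOOOOOOOOOOO........................
164 .................bOOOOOOOOOOOOO..............
[... 330 characters left out ...]
......bbbbbbbb..........................
178 .......................gg#gggg#........................
180 ......................b.ggggggg.bbb....................
182 .....................bb.ggggggg#bb.....................
184 .....................bbbg.....bbbb.....................
186 ....................bbbbbbbbb#bbbbb....................
188 ......................bbbbbbbbbbbb#....................
190 .......................bbbbbbbbbbbbb...................
192 .......................bbbbbbbbbbbbbb..................
194 ........................bbbbbbbbbbbbb..................
196 .......................bbbbbbbbbbbbbb..................
198 .....................bO.bbbbbbbbbbb....................
```

>>> arm_command(motion=[0,0,0,-7,0,0,0,-7,0,0,0,-7,0,0,0,-6,0,0,0,0])

```text
time_s: 21.25
position: [0.4834, 0.009, 0.2313]
eef_rot: [3.136, 0.002, 1.856]
wrist_force: [-1.1, 2.4, 10.1]
width: 0.0235
finger_force: 37.9
```

```bash
python3 - <<'E'
from h import *
np.set_printoptions(precision=3,suppress=True)
o=sensors.observe();print(o["position"],o["eef_rot"],o["wrist_force"],o["moment"],o["width"],o["joints"])
s=camera("scene");h=cv2.cvtColor(s["pixels"],cv2.COLOR_RGB2HSV)
for y in range(134,200,2):print(y,"".join("O" if 5<=a[0]<=13 and a[1]>185 and a[2]>70 else "b" if 15<=a[0]<=28 and a[1]>150 else "r" if (a[0]<5 or a[0]>172) and a[1]>150 else "#" if a[2]<60 else "g" if a[1]<70 else "." for a in h[y,220:275]))
E
```

```text
[0.483 0.009 0.231] [3.136 0.002 1.856] [-1.121  2.446 10.145] [ 0.55  -0.286  0.168] 0.02351253836152885 [-0.058 -0.075  1.488  0.001  1.722 -0.344]
134 ..........##########################gggg####...........
136 ...........###################g######gg#####...........
138 ............############....##############.............
140 ............############################...............
142 ............g##########################................
144 ............g########################..................
146 ............g#######g#############.....................
148 ..............#r#OOOggg########........................
150 ...............bOOOO.gg#######.........................
152 ................OOOO.gg#######.........................
154 ................OOOO.gg######O.........................
156 ................bOOOO.g####OOOO........................
158 ................bOOOOOOOOOOOOOO........................
160 .................OOOOOOOOOOOOOO........................
162 .................OOOOOOOOOOOOOOO.......................
164 .................bOOOOOOOOOOOOOO..............
[... 329 characters left out ...]
.......bbbbbbbb.........................
178 .......................g###gggg........................
180 .......................gggggggg.bbbb...................
182 ......................b.ggggggggbbbb...................
184 ...................bbbbb.......bbb.....................
186 ....................bbbbbbbbbbbbbbbb...................
188 ......................bbbbbbbbbbbbbb...................
190 ......................bbbbbbbbbbbbbbb..................
192 ......................bbbbbbbbbbbbbbb..................
194 .......................bbbbbbbbbbbbbbbb................
196 .......................bbbbbbbbbbbbbb..................
198 .....................b..bbbbbbbbbbb....................
```

>>> arm_command(motion=[0,0,0,0,0,0,0,0,0,0,0,0,0,0,40,0,-5,-5,40,10], gripper=0)

```text
time_s: 21.92
position: [0.4768, 0.004, 0.3088]
eef_rot: [-3.14, -0.001, 2.036]
wrist_force: [0.0, 0.1, -0.8]
width: 0.0855
finger_force: 0.0
```

>>> arm_command(motion=[-20,0,11,10.5,-20,-2,0,10.5,-18,-2,0,10.5,0,0,0,10.5,0,0,0,10.5])

```text
time_s: 22.55
position: [0.4189, -0.0001, 0.3195]
eef_rot: [-3.142, 0.0, 2.954]
wrist_force: [0.1, -0.3, -0.3]
width: 0.0853
finger_force: 0.0
```

>>> arm_command(motion=[0,0,0,10,0,0,0,2.5,0,0,0,0,0,0,0,0])

```text
time_s: 23.05
position: [0.419, -0.0001, 0.3194]
eef_rot: [3.142, -0.0, -3.118]
wrist_force: [-0.4, -0.9, -0.6]
width: 0.0855
finger_force: 0.0
```

```bash
cat >> h.py <<'E'
def cls(a):
    return "O" if 7<=a[0]<=13 and a[1]>160 and a[2]>85 else "r" if (a[0]<6 or a[0]>172) and a[1]>150 else "b" if 14<=a[0]<=28 and a[1]>125 and a[2]>85 else "#" if a[2]<65 else "."
def amap(h,y0,y1,x0,x1,dy=2,dx=1):
    for y in range(y0,y1,dy):print(y,"".join(cls(a) for a in h[y,x0:x1:dx]))
E
python3 - <<'E'
from h import *
np.set_printoptions(precision=4,suppress=True)
w=camera("wrist");o=sensors.observe();print(o["position"],o["eef_rot"]);h=cv2.cvtColor(w["pixels"],cv2.COLOR_RGB2HSV)
amap(h,220,300,205,365,2,1)
E
```

```text
[ 0.419  -0.      0.3195] [ 3.1415 -0.0002 -3.118 ]
220 ................................................................................................................................................................
222 ..........................................................bOOOOOO...............................................................................................
224 .........................................................OOOOOOOOO..............................................................................................
226 ......................................................OOOOOOOOOOOOOOb...........................................................................................
228 ...................................................OOOOOOOOOOOOOOOOOOO..........................................................................................
230 ................................................OOOOOOOOOOOOOOOOOOOOOOO.........................................................................................
232 ............................................bOOOOOOOOO
[... 4851 characters left out ...]
...........................########r####
292 .....................................b.............................................................................................................#############
294 ........................................b................................b.........................................................................#############
296 .....................................b...............................................................................................................###########
298 ......................................................................................................................................................##########
```

The head now shows its edges at about 51°, against 20.5° before, so the screw has turned about 30° (1.6 mm). Next I'll find the tab.

```bash
python3 - <<'E'
from h import *
np.set_printoptions(precision=4,suppress=True)
w=camera("wrist");s=camera("scene");t=camera("top")
h=cv2.cvtColor(w["pixels"],cv2.COLOR_RGB2HSV)
for y in (252,262,275):print([int(v) for v in h[y,318:358,2]])
a=np.array([-.5,-.013,.866]);ey=np.array([-.026,.9997,0]);ey=ey/np.linalg.norm(ey);B=np.array([.577,.009,.085])
# scene, top: red tab extents
for n,c,b in(("scene",s,(265,170,315,215)),("top",t,(225,150,305,195))):
    hh=cv2.cvtColor(c["pixels"],cv2.COLOR_RGB2HSV)[b[1]:b[3],b[0]:b[2]];print(n)
    for y in range(0,hh.shape[0],1):print(y+b[1],"".join(("R" if q[2]>120 else "r") if (q[0]<6 or q[0]>172) and q[1]>150 else "." for q in hh[y]))
for off in(0,.01,.02):
    for z in(.033,.075):
        P=[B+a*z+ey*(.075+off+e) for e in(-.008,.008)];print(off,z,P[0],proj(s,P).ravel(),proj(t,P).ravel(),proj(w,P).ravel())
E
```

```text
[178, 171, 176, 173, 174, 175, 175, 175, 165, 156, 152, 155, 157, 153, 158, 157, 157, 159, 161, 134, 94, 79, 78, 86, 84, 82, 75, 153, 176, 174, 173, 175, 174, 179, 184, 52, 37, 39, 35, 42]
[170, 169, 168, 165, 169, 167, 167, 172, 160, 154, 155, 151, 145, 140, 139, 138, 140, 141, 144, 117, 84, 87, 81, 85, 86, 84, 83, 73, 168, 176, 172, 172, 177, 185, 20, 33, 32, 34, 31, 44]
[168, 165, 164, 169, 169, 165, 168, 169, 160, 147, 149, 146, 148, 150, 152, 153, 153, 144, 140, 140, 96, 80, 80, 82, 82, 81, 81, 80, 67, 172, 172, 173, 127, 21, 35, 31, 41, 30, 29, 32]
scene
170 ..................................................
171 ..................................................
172 ..................................................
173 ..................................................
174 ..................................................
175 ..................................................
176 ..................................................
177 ..................................................
178 ..................................................
179 .......................RRRR.......
[... 5952 characters left out ...]
7975 187.3176 281.8364 185.1355] [249.9478 176.4335 243.8946 176.683 ] [319.2014 269.5321 333.3213 269.3722]
0.01 0.033 [0.5585 0.0855 0.1136] [282.6658 201.3303 288.5587 199.1397] [246.413  170.3392 240.5528 170.5802] [320.8015 269.3806 333.5256 269.2351]
0.01 0.075 [0.5375 0.085  0.1499] [279.5772 185.9518 285.5877 183.7801] [246.1647 176.5895 240.1107 176.8388] [328.0345 269.4352 342.1088 269.2594]
0.02 0.033 [0.5582 0.0955 0.1136] [286.354  199.9592 292.2198 197.7788] [242.7505 170.4898 236.8895 170.7306] [328.7607 269.2921 341.4475 269.1338]
0.02 0.075 [0.5372 0.095  0.1499] [283.339  184.5926 289.3214 182.4311] [242.3811 176.7453 236.3262 176.9945] [336.84   269.3283 350.8635 269.1368]
```

>>> arm_command(motion=[42,37.5,0,0,42,37.5,0,0,42,37,-40,0,0,0,-60,0,0,0,-60,0])

```text
time_s: 23.88
position: [0.5413, 0.1091, 0.1609]
eef_rot: [-3.142, -0.0, -3.116]
wrist_force: [0.7, -0.1, -0.2]
width: 0.0848
finger_force: 0.0
```

>>> arm_command(motion=[0,0,-31,0,0,0,0,0,0,0,0,0])

```text
time_s: 24.25
position: [0.5422, 0.1087, 0.1344]
eef_rot: [3.141, 0.003, -3.117]
wrist_force: [0.5, 0.9, 1.0]
width: 0.0855
finger_force: 0.0
```

```bash
python3 - <<'E'
from h import *
np.set_printoptions(precision=4,suppress=True)
w=camera("wrist");o=sensors.observe();print(o["position"],o["eef_rot"],o["wrist_force"]);h=cv2.cvtColor(w["pixels"],cv2.COLOR_RGB2HSV)
amap(h,170,320,200,320,4,2)
E
```

```text
[0.5424 0.1087 0.1348] [ 3.1411  0.004  -3.1173] [-0.2014 -0.4026  0.044 ]
170 ............................................................
174 ............................................................
178 ............................................................
182 ............................................................
186 ............................................................
190 ............................................................
194 .................................O.O.................b.b....
198 .........................rrrrrrrrrrrrrrrr..............b....
202 .........................rrrrrrrrrrrrrrrr................b..
206 rrrrrrrrrrrrrrrrrrrrrrrrrrrrrrrrrrrrrrrrr...................
210 rrrrrrrrrrrrrrrrrrrrrrrrrrrrrrrrrrrrrrrrr.........#.........
214 rrrrrrrrrrrrrrrrrrrrrrrrrrrrrrrrrrrrrrrrr...................
218 rrrrrrrrrrrrrrrrrrrrrrrrrrrrrrrrrrrrrrrrr...................
222 rrrrrrrrrrrrrrrrrrrrrrrrrrrrrrrrrrrrrrrrrr..................
226 rrrrrrrrrrrrrrrrrrrrrrrrrrrrrrrrrrrrrrrrrr..................
230 rrrrrrrrrrrrrrrrrrrrrrrrrrrrrrrrrrrrrrrrrr....
[... 744 characters left out ...]
..................................................
282 ............................................................
286 ............................................................
290 ............................................................
294 ............................................................
298 ............................................................
302 ............................................................
306 ............................................................
310 ............................................................
314 ............................................................
318 ............................................................
```

>>> arm_command(motion=[1.5,4.5,-5,0,0,0,0,0])

```text
time_s: 24.55
position: [0.5429, 0.1134, 0.1275]
eef_rot: [3.141, 0.001, -3.117]
wrist_force: [0.2, 0.2, -0.4]
width: 0.0859
finger_force: 0.0
```

>>> arm_command(motion=[0,0,0,0,0,0,0,0,0,0,0,0,0,0,0,0,0,0,0,0], gripper=255, squeeze=60)

```text
time_s: 25.18
position: [0.5429, 0.1133, 0.1277]
eef_rot: [3.141, 0.001, -3.117]
wrist_force: [-0.1, 1.5, 2.1]
width: 0.0141
finger_force: 59.0
```

>>> arm_command(motion=[0,0,0,0,0,0,0,0])

```text
time_s: 25.42
position: [0.5429, 0.1132, 0.1277]
eef_rot: [3.141, 0.001, -3.117]
wrist_force: [-1.4, 1.5, 4.5]
width: 0.0139
finger_force: 59.1
```

>>> arm_command(motion=[-0.5,0,0.9,0,0,0,0,0])

```text
time_s: 25.68
position: [0.5422, 0.1131, 0.1277]
eef_rot: [3.142, -0.0, -3.117]
wrist_force: [1.5, 1.1, -0.6]
width: 0.0138
finger_force: 58.7
```

>>> arm_command(motion=[-0.5,0,0.9,0,0,0,0,0])

```text
time_s: 25.92
position: [0.5416, 0.1128, 0.1287]
eef_rot: [-3.141, -0.001, -3.117]
wrist_force: [0.4, 0.0, -1.1]
width: 0.0139
finger_force: 58.6
```

>>> arm_command(motion=[-0.5,0,0.9,0,0,0,0,0])

```text
time_s: 26.18
position: [0.5411, 0.113, 0.1299]
eef_rot: [3.142, -0.0, -3.117]
wrist_force: [1.1, 0.2, -1.7]
width: 0.0136
finger_force: 58.6
```

>>> arm_command(motion=[-0.5,0,0.9,0,0,0,0,0])

```text
time_s: 26.42
position: [0.5406, 0.1131, 0.1309]
eef_rot: [3.141, -0.0, -3.117]
wrist_force: [1.0, 1.4, -2.0]
width: 0.014
finger_force: 58.6
```

>>> arm_command(motion=[-0.5,0,0.9,0,0,0,0,0])

```text
time_s: 26.68
position: [0.5402, 0.113, 0.1316]
eef_rot: [-3.142, -0.0, -3.117]
wrist_force: [1.2, -1.2, -3.0]
width: 0.0137
finger_force: 58.6
```

>>> arm_command(motion=[-0.5,0,0.9,0,0,0,0,0])

```text
time_s: 26.92
position: [0.5397, 0.1129, 0.1325]
eef_rot: [-3.141, -0.0, -3.117]
wrist_force: [1.2, -2.4, -3.6]
width: 0.014
finger_force: 58.7
```

>>> arm_command(motion=[0,0,0,0,0,0,0,0])

```text
time_s: 27.18
position: [0.5397, 0.113, 0.1325]
eef_rot: [-3.142, -0.0, -3.117]
wrist_force: [2.0, -2.5, -4.5]
width: 0.0139
finger_force: 58.7
```

```bash
python3 - <<'E'
from h import *
np.set_printoptions(precision=4,suppress=True)
o=sensors.observe();print(o["position"],o["wrist_force"],o["moment"])
s=camera("scene");h=cv2.cvtColor(s["pixels"],cv2.COLOR_RGB2HSV);amap(h,176,240,220,315,2,1)
E
```

```text
[0.5397 0.113  0.1325] [ 2.007  -2.5091 -4.503 ] [-0.0909 -0.4331  0.2556]
176 bbbbbbbbbbbbbbbbbbbbb.##.....................bbbb.........#############.######.##b.............
178 bbbbbbbbbbbbbbbbbbbbb...................bbb............bbbbb##########.#rr####.##..............
180 bbbbbbbbbbbbbbbbbbbbbb.........bbbbbb.............bbbbbbb.....b######.#rrrrr#..#b..............
182 bbbbbbbbbbbbbbbbbbbbbbb........bbbbb........bbbbbbb.b...........#####.#rrrrr##.................
184 bbbbbbbbbbbbbbbbbbbbbbb.......bbb..b...bbbbbbbb.................b####.#rrrrr........b..........
186 bbbbbbbbbbbbbbbbbbbbb.bbbbbbbb..bbbbbbbbb........................br###rrrrrrOb.b...............
188 bbbbbbbbbbbbbbbbbbbb.bbbbbbbb.bbbbbbb............................brrrrrrrrrrr..................
190 bbbbbbbbbbbbbbbbbbbbbbbbbbbbbbbbbbbbb...........b.............b..bOrrrrrrrrrrb.................
192 bbbbbbbbbbbbbbbbbbbbbbbbbbbbbbbbbbbbb.......bbbbbb....bbbbb.......Orrrrrrrrrr..................
194 bbbbbbbbbbbbbbbbbbbbbbbbbbbbbbbb.bbbb.Obbbbbbbbbbbb...........bOrrrrrrrrrrrrrr...b#.b..........
196 bbbbbbbbbbbbbbbbbbbbb
[... 1474 characters left out ...]

226 ...O.########rrrrrrrrrrrrrrrrrrrrrrr...OOOOOOOOOOOOOOOOOOOObbbbbbbbb.bbbbbbbbbbbbbbbbbbbbbbbbbb
228 ##########.bbbbrrrrrrrrrrrrrrrrr.bbbb...OOOOOOOOOOOOOOOOOOObbbbbbb.bbbbbbbbbbbbbbbbbbbbbbbbbb.b
230 ####.bbbbbbbbbbbOrrrrrrrrrrr.bbbbbbbbO..OOOOOOOOOOOOOOOOOOOObbbb.bbbbbbbbbbbbbbbbbbbbbbb.bbbbbb
232 bbbbbbbbbbbbbbbbbbrrrrrrbbbbbbbbbbbbbb...OOOOOOOOOOOOOOOOOOO...bbbbbbbbbbbbbbbbbbbb.bbbbbbbbbbb
234 bbbbbbbbbbbbbbbbbbbbbbbbbbbbbbbbbbbbbb...OOOOOOOOOOOOOOOOOOO.bbbbbbbbbbbbbbbbb..bbbbbbbbbbbbbbb
236 bbbbbbbbbbbbbbbbbbbbbbbbbbbbbbbbbbbbbbb...OOOOOOOOOOOOOOOObbbbbbbbbbbbbbb..bbbbbbbbbbbbbbb.####
238 bbbbbbbbbbbbbbbbbbbbbbbbbbbbbbbbbbbbbbbb..OOOOOOOOOOO.bbbbbbbbbbbbbb..bbbbbbbbbbbbbbb.#####....
```

```bash
cat >> h.py <<'E'
def avg(n=4):
    r=[]
    for i in range(n):
        camera("scene");o=sensors.observe();r.append(np.r_[o["position"]*1e3,o["wrist_force"],o["moment"]])
    r=np.mean(r,0);print("pos",np.round(r[:3],2),"n",round(float((r[:3]-[542.9,113.2,127.7])@[-.5,-.013,.866]),2),"F",np.round(r[3:6],2),"Fn",round(float(r[3:6]@[-.5,-.013,.866]),2),"M",np.round(r[6:],3));return r
E
python3 -c "from h import *;avg()"
```

```text
pos [539.68 113.03 132.56] n 5.82 F [ 2.41 -1.46 -4.8 ] Fn -5.35 M [-0.089 -0.434  0.284]
```

>>> arm_command(motion=[0.5,0,-0.9,0])

```text
time_s: 27.55
position: [0.5402, 0.1133, 0.1319]
eef_rot: [3.141, 0.0, -3.117]
wrist_force: [2.3, -0.5, -2.9]
width: 0.0136
finger_force: 58.8
```

```bash
python3 -c "from h import *;avg()"
```

```text
pos [540.22 113.33 131.83] n 4.91 F [ 1.55 -0.28 -3.06] Fn -3.42 M [ 0.103 -0.309  0.172]
```

>>> arm_command(motion=[0.5,0,-0.9,0])

```text
time_s: 27.88
position: [0.5407, 0.1134, 0.1311]
eef_rot: [3.141, 0.0, -3.117]
wrist_force: [1.3, 0.8, -2.8]
width: 0.0135
finger_force: 59.0
```

```bash
python3 -c "from h import *;avg()"
```

```text
pos [540.73 113.32 130.99] n 3.93 F [ 1.16  0.8  -2.24] Fn -2.54 M [ 0.225 -0.208  0.154]
```

>>> arm_command(motion=[0.5,0,-0.9,0])

```text
time_s: 28.2
position: [0.5413, 0.1131, 0.1301]
eef_rot: [3.141, 0.0, -3.117]
wrist_force: [0.3, 1.5, -1.7]
width: 0.014
finger_force: 59.1
```

```bash
python3 -c "from h import *;avg()"
```

```text
pos [541.22 113.06 129.92] n 2.77 F [ 1.04  0.16 -1.09] Fn -1.46 M [ 0.141 -0.187  0.115]
```

>>> arm_command(motion=[0.5,0,-0.9,0])

```text
time_s: 28.52
position: [0.5417, 0.113, 0.1291]
eef_rot: [-3.142, 0.0, -3.117]
wrist_force: [0.5, 0.4, -1.7]
width: 0.0141
finger_force: 59.1
```

```bash
python3 -c "from h import *;avg()"
```

```text
pos [541.73 112.98 128.95] n 1.67 F [ 0.6   0.37 -1.58] Fn -1.67 M [ 0.033 -0.196  0.115]
```

>>> arm_command(motion=[0.5,0,-0.9,0])

```text
time_s: 28.85
position: [0.5423, 0.113, 0.1282]
eef_rot: [3.142, 0.0, -3.117]
wrist_force: [0.5, -0.4, -0.9]
width: 0.0137
finger_force: 59.1
```

```bash
python3 -c "from h import *;avg()"
```

```text
pos [542.22 113.03 128.04] n 0.63 F [ 0.55 -0.39 -1.92] Fn -1.93 M [-0.01  -0.192  0.138]
```

>>> arm_command(motion=[0.5,0,-0.9,0,0,0,0,0])

```text
time_s: 29.3
position: [0.5428, 0.1131, 0.1276]
eef_rot: [3.141, 0.0, -3.117]
wrist_force: [-0.9, -0.4, 1.7]
width: 0.0137
finger_force: 59.4
```

>>> arm_command(motion=[0,0,0,0,0,0,0,0], gripper=195)

```text
time_s: 29.55
position: [0.5426, 0.1131, 0.1271]
eef_rot: [3.141, -0.0, -3.117]
wrist_force: [-0.4, 0.1, 0.5]
width: 0.0202
finger_force: 0.0
```

```bash
python3 -c "from h import *;avg()"
```

```text
pos [542.64 113.1  127.13] n -0.36 F [ 0.14 -0.03 -0.48] Fn -0.48 M [ 0.016 -0.027 -0.005]
```

>>> arm_command(motion=[0,-2,0,0,0,-2,0,0,0,-2,0,0])

```text
time_s: 30.12
position: [0.5427, 0.1072, 0.1272]
eef_rot: [3.141, 0.0, -3.117]
wrist_force: [0.9, 1.1, 0.3]
width: 0.0203
finger_force: 0.9
```

```bash
python3 -c "from h import *;avg(3)"
```

```text
pos [542.74 106.91 127.23] n -0.24 F [ 0.56  0.78 -0.85] Fn -1.03 M [ 0.158 -0.073 -0.029]
```

>>> arm_command(motion=[0,-2,0,0,0,-2,0,0])

```text
time_s: 30.52
position: [0.5427, 0.1031, 0.1273]
eef_rot: [3.141, 0.0, -3.117]
wrist_force: [0.7, 2.0, -0.2]
width: 0.0204
finger_force: 1.0
```

```bash
python3 -c "from h import *;avg(3)"
```

```text
pos [542.72 102.85 127.22] n -0.19 F [ 0.57  1.43 -0.19] Fn -0.47 M [ 0.178 -0.081 -0.001]
```

Free sliding friction is about 1.1 N, which gives a baseline, and the clearance estimate is about 2 mm. I'll go back to the key and turn about 60° more.

>>> arm_command(motion=[0,2.5,0,0,0,0,50,0,0,0,62,0,0,0,55,5,-15,-20,0,10])

```text
time_s: 31.3
position: [0.5291, 0.0861, 0.2998]
eef_rot: [-3.14, 0.009, -2.849]
wrist_force: [0.3, 0.2, -1.0]
width: 0.0197
finger_force: 0.0
```

>>> arm_command(motion=[-27,-38,0,10,-27,-38,0,10,0,0,0,10,0,0,0,0,0,0,0,0], gripper=0)

```text
time_s: 31.92
position: [0.4738, 0.0098, 0.2941]
eef_rot: [3.141, -0.0, -2.335]
wrist_force: [-0.1, 0.2, -0.2]
width: 0.0853
finger_force: 0.0
```

```bash
python3 - <<'E'
from h import *
np.set_printoptions(precision=4,suppress=True)
w=camera("wrist");o=sensors.observe();print(o["position"],o["eef_rot"],o["width"],o["joints"][5]);h=cv2.cvtColor(w["pixels"],cv2.COLOR_RGB2HSV)
print(proj(w,[[.466,.010,.245],[.521,.0075,.182]]))
amap(h,170,300,190,330,4,2)
E
```

```text
[0.4738 0.0099 0.294 ] [ 3.1412 -0.0004 -2.3339] 0.0850882665460783 -2.435457430710343
[[264.6014 197.2305]
 [214.5522 214.3676]]
170 ...............................OOOOOOOOO.b............................
174 ...........................OOOOOOOOOOOOOOOOOOOO.......................
178 ........................bOOOOOOOOOOOOOOOOOOOOOOO......................
182 .....................OOOOOOOOOOOOOOOOOOOOOOOOOOO......................
186 rrO...............OOOOOOOOOOOOOOObOOOOOOOOOOOOOO.b....................
190 rrrrO..........OOOOOOOOOOOOOOOOOOOOOOOOOOOOOOOOO..b...................
194 rrr..bbbbb...bbOOOOOOOOOOOOOOOOOOOOOOOOOOOOOOOOO.....b................
198 r...bbbbbbbbbbbOOOOOOOOOOOOOOOOOOOOOOOOOOOOOOOOO......b...............
202 ..bbbbbbbbbbbbbOOOOOOOOOOOOOOOOOOOOOOOOOOOOOOOOO..........b...........
206 .bbbbbbb...bbbbOOOOOOOOOOOOOOOOOOOOOOOOOOOOOOOO............b..........
210 bbbbbbbb....bbbOOOOOOOOOOOOOOOOOOOOOOOOOO....b...bb.b.b.bb....b.......
214 bbbbbbbb.....bbOOOOOOOOOOOOOOOOOOOO.............b...b.bb.bbb..........
218 bbbbbbbb......bbOOOOOOOOOOOOO.......................b.bbbb........
[... 804 characters left out ...]
rrrr.....................
266 ...................rrrrrrrrrrrrrrrr..r.r#Orrrrrrrr....................
270 .....................rrrrrrrrrr....r#..#rrrrrrrrO.....................
274 .......................rrrrrrr.....r.rrrrrrrrrr..#.....b..............
278 ..........................rrrr......#rrrrrrrrr..........b.............
282 ............................rrrrrrr.rrrrrrrr.................b........
286 ................................rr.rrrrrrrr........................b..
290 .......................................rr.................b...........
294 ......................................................................
298 ................................................................b.....
```

>>> arm_command(motion=[0,0,-35,0,0,0,-35,0,0,0,0,0])

```text
time_s: 32.35
position: [0.4725, 0.01, 0.2216]
eef_rot: [3.137, -0.004, -2.333]
wrist_force: [0.6, -0.4, -0.1]
width: 0.0856
finger_force: 0.0
```

>>> arm_command(motion=[0,0,0,0,0,0,0,0,0,0,0,0,0,0,0,0,0,0,0,0], gripper=255, squeeze=35)

```text
time_s: 32.98
position: [0.4736, 0.0097, 0.2283]
eef_rot: [-3.139, 0.002, -2.332]
wrist_force: [-9.5, 0.4, 19.3]
width: 0.0006
finger_force: 15.5
```

>>> arm_command(motion=[3,-1,2,0,3,-1,2,0,2,0,1,0,0,0,0,-6,0,0,0,-6])

```text
time_s: 33.6
position: [0.4821, 0.0075, 0.2304]
eef_rot: [-3.14, 0.002, -2.545]
wrist_force: [1.1, -0.2, 1.6]
width: 0.0001
finger_force: 0.6
```

```bash
python3 - <<'E'
from h import *
np.set_printoptions(precision=3,suppress=True)
o=sensors.observe();print(o["position"],o["eef_rot"],o["wrist_force"],o["moment"],o["width"],o["moment"]@[-.5,-.013,.866])
s=camera("scene");h=cv2.cvtColor(s["pixels"],cv2.COLOR_RGB2HSV);amap(h,140,200,225,270,3)
E
```

```text
[0.482 0.008 0.23 ] [-3.14   0.002 -2.545] [ 1.115 -0.161  1.576] [ 0.018 -0.065  0.002] 8.869760165469129e-05 -0.00626141097098717
140 ###################.#b.......................
143 bb###################b.bb...bb...............
146 bbbbbbbb.########.##.bbb....................b
149 bb..bOOOO########.##.bbb.............b.....bb
152 .....OOOOOOO#######O...b...........bbbbbbbbbb
155 bbb..bOOOOOOOOO..OOOObbb..bbbbbbbbbbbbbbbbbbb
158 ....b.bOOOOOOOOOOOOOOObbbbbbbbbbbbbbbbbbbbbbb
161 bbbbbbbbOOOOOOOOOOOOOOObbbbbbbbbbbbbbbbbbbbbb
164 bbbbbbbbbOOOOOOOOOOOOOOObbbbbbbbbbbbbbbb....b
167 bbbbbbbbbbOOOOOOOOOOOOOOObbb.................
170 bbbbbbbbbbbOOOOOOOOOOOOOb....................
173 bbbbbbbbbbbbOOObbbbbbbbbbb...................
176 bbbbbbbbbbbb.bbbb..##...................bbbb.
179 bbbbb.......................bbb.bbb..........
182 ......bbbbbbb...bb........bbbbb........bbbbbb
185 bbbbb.....bbbbbbbbbbbbbbbbb.b.bbbbbb.bb......
188 ...bbbbbb.......bbbbbbbb.bbbbb.b.............
191 ...........b..bbbbbbbbbbbbbbbbbb.............
194 ..bbbbbbbbbb......bbbbbbbbbbbbbb.bb......bbbb
197 b...............OOObbbbbbbbbbbbOOOOOOb.......
```

>>> arm_command(motion=[0,0,30,10,-4,1,25,2,0,0,0,0,0,0,0,0], gripper=0)

```text
time_s: 34.15
position: [0.4775, 0.0086, 0.2832]
eef_rot: [3.141, -0.001, -2.332]
wrist_force: [0.1, 0.2, -0.3]
width: 0.0722
finger_force: 0.0
```

```bash
python3 - <<'E'
from h import *
np.set_printoptions(precision=4,suppress=True)
w=camera("wrist");o=sensors.observe();print(o["position"],o["eef_rot"],o["width"]);h=cv2.cvtColor(w["pixels"],cv2.COLOR_RGB2HSV)
print(proj(w,[[.466,.010,.245],[.521,.0075,.182]]))
amap(h,150,300,190,330,4,2)
E
```

```text
[0.4774 0.0086 0.2829] [ 3.1399 -0.0013 -2.3318] 0.07889239209392386
[[270.8375 200.131 ]
 [217.0958 217.1278]]
150 .................bb..........b..b.....................................
154 ................................b.b...................................
158 ....................................b.................................
162 ......................................b...............................
166 ......................b...............................................
170 ................................OOOOOOOO..b...........................
174 .............................OOOOOOOOOOOOOOOOOOOb.....................
178 .........................bOOOOOOOOOOOOOOOOOOOOOOO.....................
182 O.....................bOOOOOOOOOOOOOOOOOOOOOOOOOO.....................
186 rrO.................OOOOOOOOOOOOOOOOOOOOOOOOOOOOO.....................
190 rrrrr...........OOOOOOOOOOOOOOOOOOOOOOOOOOOOOOOOO..b..................
194 rrrr...........OOOOOOOOOOOOOOOOOOOOOOOOOOOOOOOOOO....b................
198 rrO..bbbbbbbbbbOOOOOOOOOOOOOOOOOOOOOOOOOOOOOOOOOO...b.................
202 r...bbbbb
[... 1161 characters left out ...]
rrrr.....................
266 ..b..............rrrrrrrrrrrrrrrrrrr.#r#...##rrrrrrr..................
270 ....................rrrrrrrrrrrr.rrrr....r.rrrrrrrrr..................
274 ......................rrrrrrrrr.r....r.r.#rrrrrrrrr...................
278 .........................rrrrrr....#...r.rrrrrrrr..#..................
282 ...........................rrrr.#..rr..rrrrrrrrr..........b.....b.....
286 ..............................rrrr..r.rrrrrrrr........................
290 .................................rr.Orrrrrrrr...................b.....
294 .........................................rr....................b..b..b
298 ......................................................................
```

>>> arm_command(motion=[-2.5,-2.5,-35,0,0,0,-35,0,0,0,0,0])

```text
time_s: 34.58
position: [0.4735, 0.0062, 0.2106]
eef_rot: [3.136, -0.005, -2.332]
wrist_force: [0.5, 0.1, 0.0]
width: 0.0856
finger_force: 0.0
```

>>> arm_command(motion=[0,0,0,0,0,0,0,0,0,0,0,0,0,0,0,0,0,0,0,0], gripper=255, squeeze=35)

```text
time_s: 35.2
position: [0.4757, 0.0055, 0.2161]
eef_rot: [-3.139, 0.001, -2.333]
wrist_force: [-2.9, -2.0, 6.3]
width: 0.0292
finger_force: 32.9
```

>>> arm_command(motion=[3,0,2,0,3,0,2,0,2,0,1,-6,0,0,0,-7,0,0,0,-7])

```text
time_s: 35.83
position: [0.4832, 0.0062, 0.2221]
eef_rot: [-3.141, 0.002, -2.684]
wrist_force: [-4.1, 0.6, 7.8]
width: 0.0258
finger_force: 32.9
```

>>> arm_command(motion=[0,0,0,-7,0,0,0,-7,0,0,0,0])

```text
time_s: 36.2
position: [0.4837, 0.0062, 0.221]
eef_rot: [-3.141, 0.003, -2.925]
wrist_force: [-2.0, 0.9, 7.0]
width: 0.0247
finger_force: 33.7
```

```bash
python3 - <<'E'
from h import *
np.set_printoptions(precision=3,suppress=True)
o=sensors.observe();print(o["position"],o["eef_rot"],o["wrist_force"],o["moment"],o["width"],o["moment"]@[-.5,-.013,.866])
s=camera("scene");h=cv2.cvtColor(s["pixels"],cv2.COLOR_RGB2HSV);amap(h,140,200,225,270,3)
E
```

```text
[0.484 0.006 0.221] [-3.141  0.003 -2.925] [-1.968  0.894  6.998] [ 0.023  0.223 -0.015] 0.024709567636037783 -0.02788584195977761
140 bb############bbb##########b.................
143 ############bb..b######.##b.bb...............
146 ############bbbbb.#####.##..................b
149 ############.OOOOOO####.##..............b..bb
152 ...b######..#OOOOOOO####..........bbbbbbbbbbb
155 bbbb.#####..#OOOOOOOObbb.bbbbbbbbbbbbbbbbbbbb
158 ....bbb####.#OOOOOOOOObbbbbbbbbbbbbbbbbbbbbbb
161 bbbbbbbbOOO..OOOOOOOOOObbbbbbbbbbbbbbbbbbbbbb
164 bbbbbbbbbOOO..OOOOOOOOOObbbbbbbbbbbbbbbb....b
167 bbbbbbbbbbOOOOOOOOOOOOOOObbb.................
170 bbbbbbbbbbbOOOOOOOOOOOOOOb...................
173 bbbbbbbbbbb.bOOOOOOOO.bbbb...................
176 bbbbbbbbbbbb.bbbbbbbbb...................bbb.
179 bbbbb.............##............bbb..........
182 ......bbbbbbb...bb........bbbb..........bbbbb
185 bbbb......bbbbbbbbbbbb.bbb..bbbbbbbbbbb......
188 ...bbbbbb.......bbbbbbbbbbbbbbbb.............
191 b..........b.bbbbbbbbbbbbbbbbbbb.............
194 ..bbbbbbbbbb......bbbbbbbbbbbbbb.bb......bbbb
197 ................OOObbbbbbbbbbbbOOOOOOb.......
```

>>> arm_command(motion=[0,0,0,-7,0,0,0,-7,0,0,0,-7,0,0,0,-7])

```text
time_s: 36.75
position: [0.4842, 0.0084, 0.2221]
eef_rot: [3.136, 0.004, 2.87]
wrist_force: [-3.4, 9.2, 13.8]
width: 0.0245
finger_force: 45.7
```

```bash
python3 - <<'E'
from h import *
np.set_printoptions(precision=3,suppress=True)
o=sensors.observe();print(o["position"],o["eef_rot"],o["wrist_force"],o["moment"],o["width"],o["moment"]@[-.5,-.013,.866])
s=camera("scene");h=cv2.cvtColor(s["pixels"],cv2.COLOR_RGB2HSV);amap(h,140,200,225,270,3)
E
```

```text
[0.484 0.008 0.222] [3.136 0.004 2.87 ] [-3.402  9.226 13.784] [2.316 0.264 0.62 ] 0.024515236695159894 -0.6244053831539517
140 ##########bbbbbbbbb.b###############.b.......
143 #########.bbbb......b#######bb...............
146 bbbb######bbbbOOOOObb##.###.................b
149 bb.b####.##OOOOOOOOOO##.###..........b..b..bb
152 .....###.##OOOOOOOOOO##.###........bbbbbbbbbb
155 .bb.bbb..##OOOOOOOOOO###..bbbbbbbbbbbbbbbbbbb
158 ....bbbbbbb.OOOOOOOOOOObbbbbbbbbbbbbbbbbbbbbb
161 bbbbbbbbbbbb.OOOOOOOOOOObbbbbbbbbbbbbbbbbbbbb
164 bbbbbbbbbbbbbOOOOOOOOOOObbbbbbbbbbbbbbb.....b
167 bbbbbbbbbbbbbOOOOOOOOOOOObbb.................
170 bbbbbbbbbbbbbbOOOOOOOOOOOO...................
173 bbbbbbbbbbbbb.bOOOOOObbbbbb..................
176 bbbbbbbbbbbbb.bbbbbbbb...................bbb.
179 bbbbb....................#.b...bbbb..........
182 ......bbbbbbb.bbbbb.......bbbbb........bbbbbb
185 bbbbb.....bbb..bbbbb.bbbbb..bb..bbbbbbb......
188 ...bbbbbb........b..bbbbbbbbbbb..............
191 b..........b.bbbbbbbbbbbbbbbbbbb.............
194 ..bbbbbbbbbb......bbbbbbbbbbbbb..bb......bbbb
197 b...............OOObbbbbbbbbbbbOOOOOOb.......
```

>>> arm_command(motion=[0,0,0,-6,0,0,0,-6,0,0,0,-5])

```text
time_s: 37.17
position: [0.4848, 0.0089, 0.2239]
eef_rot: [3.132, 0.004, 2.575]
wrist_force: [-4.0, 12.3, 21.9]
width: 0.0247
finger_force: 59.5
```

```bash
python3 - <<'E'
from h import *
np.set_printoptions(precision=3,suppress=True)
o=sensors.observe();print(o["position"],o["eef_rot"],o["wrist_force"],o["moment"],o["width"],o["moment"]@[-.5,-.013,.866])
E
```

```text
[0.485 0.009 0.224] [3.132 0.004 2.575] [-3.979 12.344 21.896] [2.733 0.269 0.655] 0.02474904333925883 -0.8025420589913878
```

>>> arm_command(motion=[0,0,0,0,0,0,0,0,0,0,45,0,-20,-5,45,9,-25,-4,6,10], gripper=0)

```text
time_s: 37.8
position: [0.4385, -0.0034, 0.3181]
eef_rot: [3.141, 0.004, 2.91]
wrist_force: [0.4, -0.6, -0.4]
width: 0.0854
finger_force: 0.0
```

>>> arm_command(motion=[-20,0,0,10,0,0,0,5,0,0,0,0,0,0,0,0])

```text
time_s: 38.3
position: [0.4183, -0.003, 0.3148]
eef_rot: [3.141, -0.001, -3.119]
wrist_force: [-0.9, -0.1, -0.6]
width: 0.0856
finger_force: 0.0
```

```bash
python3 - <<'E'
from h import *
np.set_printoptions(precision=4,suppress=True)
w=camera("wrist");o=sensors.observe();print(o["position"],o["eef_rot"]);h=cv2.cvtColor(w["pixels"],cv2.COLOR_RGB2HSV)
amap(h,215,300,225,305,2,1)
E
```

```text
[ 0.4183 -0.003   0.3149] [ 3.1415 -0.0008 -3.1185]
215 ................................................................................
217 ................................................................................
219 ................................................................................
221 ................................................................................
223 ................................................................................
225 ................................................................................
227 ................................................................................
229 ................................................................................
231 ................................................................................
233 ................................................................................
235 ....................................OOOOOObb....................................
237 ...................................OOOOOOOOOOOOOO...............................
239 ........................
[... 1906 characters left out ...]
rrrrrrrrrrrrrrrrrrrr
285 rrrrrrrrrrrrrrrrrrrr..bbbbbbbbbbbbb.....bbbbbbbbbbbb....rrrrrrrrrrrrrrrrrrrrrrrr
287 rrrrrrrrrrrrrrrrrrrr.........bbbbbbbbbbbbbbbbbbbbbbb....rrrrrrrrrrrrrrrrrrrrrrrr
289 ....................................bbbbbbbbbbbbbbb.............................
291 ............................................bbbb................................
293 ........................................................b.......................
295 ........................................................b.......................
297 ................................................................................
299 ....................b...........................................................
```

The head edges now show about 105°, so the screw has turned about 84° in total (4.4 mm). By my estimate that gives about 0.8 mm of compression. I'll test by sliding the block.

>>> arm_command(motion=[41.5,36.5,0,0,41.5,36.5,0,0,41.5,36,-20,0,0,0,-55,0,0,0,-55,0], gripper=165)

```text
time_s: 38.98
position: [0.543, 0.1067, 0.1827]
eef_rot: [-3.141, -0.001, -3.117]
wrist_force: [0.1, -0.0, -0.0]
width: 0.0305
finger_force: 0.0
```

```bash
python3 - <<'E'
from h import *
np.set_printoptions(precision=4,suppress=True)
w=camera("wrist");o=sensors.observe();print(o["position"],o["eef_rot"],o["width"]);h=cv2.cvtColor(w["pixels"],cv2.COLOR_RGB2HSV)
a=np.array([-.5,-.013,.866]);T=np.array([.577,.009,.085])+a*.075
for y in(.1,.106,.112):print(y,proj(w,[[T[0]-.0026,y-.008,T[2]],[T[0]-.0026,y+.008,T[2]]]).ravel())
amap(h,190,300,200,320,5,2)
E
```

```text
[0.5392 0.1059 0.1736] [-3.14   -0.0149 -3.1175] 0.030010729014123407
0.1 [232.2821 201.792  258.303  202.399 ]
0.106 [242.0397 202.0211 268.0543 202.6233]
0.112 [251.7985 202.2485 277.7955 202.8455]
190 rrrrrrrrrrrrrrrrrrrrrrrrrrrrrrrrr.................b.b.b.....
195 rrrrrrrrrrrrrrrrrrrrrrrrrrrrrrrrr...........................
200 rrrrrrrrrrrrrrrrrrrrrrrrrrrrrrrrr...........................
205 rrrrrrrrrrrrrrrrrrrrrrrrrrrrrrrrr...........................
210 rrrrrrrrrrrrrrrrrrrrrrrrrrrrrrrrr...........................
215 rrrrrrrrrrrrrrrrrrrrrrrrrrrrrrrrr...........................
220 rrrrrrrrrrrrrrrrrrrrrrrrrrrrrrrrr...........................
225 rrrrrrrrrrrrrrrrrrrrrrrrrrrrrrrrr...........................
230 rrrrrrrrrrrrrrrrrrrrrrrrrrrrrrrrr...........................
235 rrrr....rrrrrrrrrrrrrrrrrrrrrrrrr...........................
240 rr.........rrrrrrrrrrrrrrrrrrrrrr...........##..............
245 ..........#.................................###.............
250 ............................................####......######
255 ...........................................#####.......#####
260 ...........................................######.......####
265 ..........#................................#######......####
270 ...........................................#######.......###
275 ..........#................................######........###
280 ..........#.................................#######..#######
285 ........##..................................################
290 ........##...................................###############
295 .......###...................................###############
```

>>> arm_command(motion=[1.5,-1,-23,0,1.5,0,-23,0,0,0,0,0])

```text
time_s: 39.4
position: [0.545, 0.1049, 0.1382]
eef_rot: [-3.141, -0.003, -3.118]
wrist_force: [0.2, 0.2, 0.3]
width: 0.0302
finger_force: 0.0
```

```bash
python3 -c "from h import *;avg(3)"
```

```text
pos [546.12 105.11 140.51] n 9.59 F [ 0.33 -0.16  0.2 ] Fn 0.01 M [0.013 0.013 0.006]
```

>>> arm_command(motion=[0,-2,0,0,0,-2,0,0,0,-2,0,0,0,-2,0,0])

```text
time_s: 40.05
position: [0.5457, 0.0969, 0.1393]
eef_rot: [3.141, 0.0, -3.117]
wrist_force: [-0.2, 0.6, -0.0]
width: 0.0303
finger_force: 0.0
```

```bash
python3 -c "from h import *;avg(2)"
```

```text
pos [545.69  96.79 139.22] n 8.79 F [-0.17 -0.15 -0.19] Fn -0.08 M [ 0.013  0.008 -0.004]
```

>>> arm_command(motion=[0,-2,0,0,0,-2,0,0])

```text
time_s: 40.4
position: [0.5457, 0.093, 0.1392]
eef_rot: [3.142, -0.0, -3.117]
wrist_force: [0.5, 0.6, -0.2]
width: 0.03
finger_force: 0.0
```

```bash
python3 -c "from h import *;avg(2)"
```

```text
pos [545.7   92.83 139.19] n 8.82 F [ 0.14 -0.06  0.07] Fn -0.01 M [-0.053  0.005 -0.018]
```

>>> arm_command(motion=[0,-2,0,0,0,-2,0,0])

```text
time_s: 40.75
position: [0.5457, 0.089, 0.1392]
eef_rot: [3.142, 0.0, -3.117]
wrist_force: [-0.2, 0.7, -0.3]
width: 0.0303
finger_force: 0.0
```

```bash
python3 -c "from h import *;avg(2)"
```

```text
pos [545.7   88.81 139.21] n 8.88 F [ 0.25 -0.07  0.26] Fn 0.1 M [ 0.035  0.045 -0.013]
```

>>> arm_command(motion=[-1,7.5,8,0,-1,7.5,0,0,0,0,-10,0,0,0,-10,0,0,0,0,0])

```text
time_s: 41.48
position: [0.5428, 0.1039, 0.1254]
eef_rot: [-3.141, -0.003, -3.117]
wrist_force: [-0.0, 0.7, -0.2]
width: 0.0299
finger_force: 0.0
```

```bash
python3 - <<'E'
from h import *
avg(2)
w=camera("wrist");h=cv2.cvtColor(w["pixels"],cv2.COLOR_RGB2HSV);amap(h,190,280,200,320,6,2)
E
```

```text
pos [543.43 103.91 126.58] n -1.11 F [ 0.24 -0.12  0.54] Fn 0.35 M [-0.025 -0.039  0.025]
190 ............................................................
196 .......................................................b....
202 ...................rrrrrrrrrrrrrrrrrOO......................
208 rrrrrrrrrrrrrrrrrrrrrrrrrrrrrrrrrrrrr.......................
214 rrrrrrrrrrrrrrrrrrrrrrrrrrrrrrrrrrrrr.......................
220 rrrrrrrrrrrrrrrrrrrrrrrrrrrrrrrrrrrrr.......................
226 rrrrrrrrrrrrrrrrrrrrrrrrrrrrrrrrrrrrr.......................
232 rrrrrrrrrrrrrrrrrrrrrrrrrrrrrrrrrrrrr.......................
238 rrr......r.rrrrrrrrrrrrrrrrrrrrrrrrrr.......##..............
244 rr......rrrrrrrrrrrrrrrrrrrrrrrrrrrrr.......###.............
250 .......r.r.rrrrrrrrrrrrrrrrrrrrrrrrrr.......####......######
256 ........r.rrrrrrrrrrrrrrrrrrrrrrrrrrr......#####.......#####
262 ...........rrrrrrrrrrrrrrrrrrrrrrrrrr......######.......####
268 ...........rrrrrrrrrrrrrrrrrrrrrrrrrr......#######.......###
274 ..........#rrrrrrrrrrrrrrrrrrrrrrrrrr......########.......##
```

>>> arm_command(motion=[0,-2,0,0,0,-2,0,0,0,-2,0,0,0,-2,0,0])

```text
time_s: 42.12
position: [0.5438, 0.0963, 0.1274]
eef_rot: [3.141, 0.0, -3.117]
wrist_force: [-0.4, 2.9, 0.4]
width: 0.0302
finger_force: 1.1
```

```bash
python3 -c "from h import *;avg(2)"
```

```text
pos [543.8   96.11 127.35] n -0.53 F [0.86 1.33 0.34] Fn -0.15 M [ 0.264 -0.06  -0.01 ]
```

>>> arm_command(motion=[0,-2,0,0,0,-2,0,0])

```text
time_s: 42.48
position: [0.5438, 0.0922, 0.1274]
eef_rot: [3.141, 0.0, -3.117]
wrist_force: [0.7, 2.7, 0.7]
width: 0.0303
finger_force: 1.3
```

```bash
python3 -c "from h import *;avg(2)"
```

```text
pos [543.8   91.97 127.35] n -0.48 F [0.61 2.   1.  ] Fn 0.54 M [ 0.401 -0.096 -0.011]
```

>>> arm_command(motion=[0,-2,0,0,0,-2,0,0])

```text
time_s: 42.82
position: [0.5438, 0.0881, 0.1273]
eef_rot: [3.141, 0.0, -3.117]
wrist_force: [-0.5, 2.7, 2.0]
width: 0.0304
finger_force: 1.6
```

```bash
python3 -c "from h import *;avg(3)"
```

```text
pos [543.77  87.89 127.34] n -0.42 F [0.45 2.16 1.44] Fn 0.99 M [ 0.424 -0.063  0.01 ]
```

>>> arm_command(motion=[0,-2,0,0,0,-2,0,0])

```text
time_s: 43.22
position: [0.5437, 0.0841, 0.1273]
eef_rot: [3.141, 0.0, -3.117]
wrist_force: [0.2, 5.3, 1.9]
width: 0.0301
finger_force: 1.8
```

```bash
python3 -c "from h import *;avg(3)"
```

```text
pos [543.76  83.91 127.3 ] n -0.39 F [0.48 2.93 2.01] Fn 1.47 M [ 0.512 -0.073  0.026]
```

The drag is light, about 1–1.5 N above free sliding, so the nose seems near the lower limit. I'll turn about 14° more.

>>> arm_command(motion=[0,6,0,0,0,0,55,0,0,0,62,0,0,0,50,-4,-32,-38,0,-6])

```text
time_s: 44.0
position: [0.5135, 0.0527, 0.2984]
eef_rot: [3.141, 0.007, 2.991]
wrist_force: [-0.2, -1.1, -0.1]
width: 0.03
finger_force: 0.0
```

>>> arm_command(motion=[-32,-40,0,-6,0,0,0,0,0,0,0,0,0,0,0,0], gripper=0)

```text
time_s: 44.5
position: [0.4801, 0.0127, 0.2938]
eef_rot: [-3.141, -0.001, 2.888]
wrist_force: [0.3, 0.2, -0.1]
width: 0.0856
finger_force: 0.0
```

```bash
python3 - <<'E'
from h import *
np.set_printoptions(precision=4,suppress=True)
w=camera("wrist");o=sensors.observe();print(o["position"],o["eef_rot"],o["width"]);h=cv2.cvtColor(w["pixels"],cv2.COLOR_RGB2HSV)
print(proj(w,[[.472,.014,.250]]))
amap(h,150,260,200,320,4,2)
m=cv2.inRange(h,(7,160,100),(14,255,255));m[:150]=0;m[250:]=0;m[:,:215]=0;m[:,310:]=0;m=cv2.morphologyEx(m,cv2.MORPH_OPEN,np.ones((3,3)))
print(cv2.minAreaRect(max(cv2.findContours(m,0,2)[0],key=cv2.contourArea)))
E
```

```text
[0.4801 0.0127 0.2938] [-3.1415 -0.0008  2.8882] 0.0851692843151414
[[254.1051 193.348 ]]
150 ....................bb...........b..........................
154 .............bb...........................................b.
158 ......b.b.........................................b.........
162 b....b.....................................bb...............
166 ..........b......OOOOOOOOOOOOOOOO...........................
170 ......b.b.....bOOOOOOOOOOOOOOOOOOb..........................
174 ..b.....b......OOOOOOOOOOOOOOOOOO...........................
178 .b.............OOOOOOOOOOOOOOOOOO.b................b........
182 ........bbb...bOOOOOOOOOOOOOOOOOO.O..................b......
186 ..bb...........OOOOOOOOOOOOOOOOOOOOb........................
190 ..............OOOOOOOOOOOOOOOOOOOOO.........................
194 ..............OOOOOOOOOOOOOOOOOOOOOO.....................#..
198 ..............OOOOOOOOOOOOOOOOOOOOOO...................#.rrr
202 ................OOOOOOOOOOOOOOOOOOOOO.............rrrrrrrrrr
206 .................OOOOOOOOOOOOOOOOOOOObbb.#..rrrrrrrrrrrrrrrr
210 .................bOOOOOOOOOOOOO
[... 209 characters left out ...]
rrrrrrrrrrrrrrr
226 .......Orrrrrrrrrrrrrrbbbbbbbbbbbbb.bbbbbb..rrrrrrrrrrrrrrrr
230 .OrrrrrrrrrrrrrrrrrrrObbbbb.........bbbbb...rrrrrrrrrrrrrrrr
234 rrrrrrrrrrrrrrrrrrrrrObbbbbbbbbbbbbbbbbbb....rrrrrrrrrrrrrrr
238 .rrrrrrrrrrrrrrrrrrrrOObbbbbbbbbbbbbbbbb.....rrrrrrrrrrrrr..
242 .rrrrrrrrrrrrrrrrrrrrrrrr....bbbbbbbb.........rrrrrO........
246 ..rrrrrrrrrrrrrrrrrrrrrrr.....................b.............
250 ..rrrrrrrrrrrrrrrrrrrrrrrr..................................
254 ...rrrrrrrrrrrrrrrrrrrrrrr..................................
258 ...rrrrrrrrrrrrrrrrrr.......................................
((247.93212890625, 195.41168212890625), (61.85881805419922, 40.194854736328125), 83.41805267333984)
```

>>> arm_command(motion=[-6,-4,-36,0,0,0,-36,0,0,0,0,0])

```text
time_s: 44.92
position: [0.4726, 0.0086, 0.2194]
eef_rot: [-3.14, -0.006, 2.888]
wrist_force: [0.0, 1.0, -0.0]
width: 0.0854
finger_force: 0.0
```

>>> arm_command(motion=[0,0,0,0,0,0,0,0,0,0,0,0,0,0,0,0,0,0,0,0], gripper=255, squeeze=35)

```text
time_s: 45.55
position: [0.4738, 0.0082, 0.223]
eef_rot: [3.141, 0.001, 2.887]
wrist_force: [-1.9, 1.0, 3.9]
width: 0.0239
finger_force: 34.2
```

>>> arm_command(motion=[3,-0.5,2,0,3,-0.5,2,0,2,0,1,0,0,0,0,-6.5,0,0,0,-6.5])

```text
time_s: 46.18
position: [0.4823, 0.0082, 0.2277]
eef_rot: [3.138, 0.0, 2.658]
wrist_force: [-1.4, 4.9, 5.1]
width: 0.0237
finger_force: 41.0
```

>>> arm_command(motion=[0,0,0,-6.5,0,0,0,-6.5,0,0,0,-6,0,0,0,0])

```text
time_s: 46.68
position: [0.4828, 0.0081, 0.2289]
eef_rot: [3.137, 0.001, 2.329]
wrist_force: [-1.9, 4.5, 8.9]
width: 0.0239
finger_force: 46.4
```

>>> arm_command(motion=[0,0,0,0,0,0,0,0,0,0,45,0,-25,-5,45,10,-25,-5,4,10], gripper=0)

```text
time_s: 47.3
position: [0.4321, -0.0033, 0.3243]
eef_rot: [3.14, 0.005, 2.683]
wrist_force: [0.1, -0.3, 1.0]
width: 0.0855
finger_force: 0.0
```

>>> arm_command(motion=[-15,-1,0,10,0,0,0,10,0,0,0,9,0,0,0,0,0,0,0,0])

```text
time_s: 47.92
position: [0.4168, -0.004, 0.3209]
eef_rot: [3.142, -0.0, -3.103]
wrist_force: [-0.1, 0.4, -0.0]
width: 0.0851
finger_force: 0.0
```

```bash
python3 - <<'E'
from h import *
np.set_printoptions(precision=4,suppress=True)
w=camera("wrist");o=sensors.observe();print(o["position"],o["eef_rot"]);h=cv2.cvtColor(w["pixels"],cv2.COLOR_RGB2HSV)
amap(h,220,304,225,305,2,1)
E
```

```text
[ 0.4168 -0.004   0.321 ] [ 3.1415 -0.0004 -3.1023]
220 ................................................................................
222 ................................................................................
224 ................................................................................
226 ................................................................................
228 ................................................................................
230 ................................................................................
232 ..........................................bbb...................................
234 .........................................OOOOOOOb...............................
236 ........................................OOOOOOOOOOO.........................b...
238 ......................................OOOOOOOOOOOOOOOOOb........................
240 ....................................bOOOOOOOOOOOOOOOOOOOOO......................
242 ....................................OOOOOOOOOOOOOOOOOOOOOOOOOOb.................
244 ........................
[... 1821 characters left out ...]
rrrrrrrrrrrrrrrrrrrr
288 ...................................bbbbbbbbbbb..................................
290 .......................................bbbbbb...................................
292 .....................................b..........................................
294 ................................................................................
296 ................................................................................
298 ................................................................................
300 ................................................................................
302 ................................................................................
```

The screw turned about 16° more (0.8 mm). Now the slide test.

>>> arm_command(motion=[42.5,32,0,-0.5,42.5,32,0,-0.5,42,32,-20,0,0,0,-55,0,0,0,-50,0], gripper=165)

```text
time_s: 48.6
position: [0.5438, 0.0926, 0.1936]
eef_rot: [-3.141, -0.001, -3.118]
wrist_force: [1.0, -0.1, 0.2]
width: 0.03
finger_force: 0.0
```

```bash
python3 - <<'E'
from h import *
avg(2)
w=camera("wrist");h=cv2.cvtColor(w["pixels"],cv2.COLOR_RGB2HSV);amap(h,190,250,200,320,8,2)
a=np.array([-.5,-.013,.866]);T=np.array([.577,.009,.085])+a*.075
for y in(.086,.092,.098):print(y,proj(w,[[T[0]-.0026,y-.008,T[2]],[T[0]-.0026,y+.008,T[2]]]).ravel())
E
```

```text
pos [540.73  91.96 187.45] n 53.1 F [-0.28 -0.2  -3.51] Fn -2.9 M [0.03  0.006 0.019]
190 rrrrrrrrrrrrrrrrrrrrrrrrrrrrrrrrr...........................
198 rrrrrrrrrrrrrrrrrrrrrrrrrrrrrrrrr...........................
206 rrrrrrrrrrrrrrrrrrrrrrrrrrrrrrrrr...........................
214 rrrrrrrrrrrrrrrrrrrrrrrrrrrrrrrrr...........................
222 rrrrrrrrrrrrrrrrrrrrrrrrrrrrrrrrr...........................
230 rrrrrrrrrrrrrrrrrrrrrrrrrrrrrrrrrr..........................
238 rrr.......#rrrrrrrrrrrrrrrrrrrrrrr..........##..............
246 ............................................###.............
0.086 [234.11689931 202.51461275 259.27215758 203.07750871]
0.092 [243.54976495 202.72714808 268.69985076 203.28526821]
0.098 [252.98391946 202.93796302 278.11851263 203.49108184]
```

>>> arm_command(motion=[1,-1,-30,0,1,0,-30,0,0,0,0,0])

```text
time_s: 49.12
position: [0.5458, 0.091, 0.1371]
eef_rot: [3.142, -0.0, -3.118]
wrist_force: [-0.5, -0.2, -1.0]
width: 0.0302
finger_force: 0.0
```

```bash
python3 -c "from h import *;avg(2)"
```

```text
pos [546.8   91.11 139.08] n 8.19 F [-0.15  0.41  0.82] Fn 0.78 M [ 0.003  0.029 -0.019]
```

>>> arm_command(motion=[0,-2,0,0,0,-2,0,0,0,-2,0,0,0,-2,0,0])

```text
time_s: 49.72
position: [0.5458, 0.0834, 0.1364]
eef_rot: [3.14, 0.0, -3.117]
wrist_force: [0.4, 4.8, 0.6]
width: 0.0297
finger_force: 2.4
```

```bash
python3 -c "from h import *;avg(2)"
```

```text
pos [545.78  83.49 136.43] n 6.51 F [0.09 3.51 0.65] Fn 0.47 M [ 0.569 -0.017 -0.031]
```

>>> arm_command(motion=[0,-2,0,0,0,-2,0,0])

```text
time_s: 50.08
position: [0.5458, 0.0796, 0.1364]
eef_rot: [3.14, 0.001, -3.117]
wrist_force: [-0.0, 5.5, 1.0]
width: 0.03
finger_force: 2.5
```

```bash
python3 -c "from h import *;avg(2);print(sensors.observe()['finger_force'])"
```

```text
pos [545.83  79.38 136.38] n 6.5 F [0.3  4.33 1.29] Fn 0.91 M [ 0.874 -0.111 -0.001]
2.3767876625061035
```

>>> arm_command(motion=[0,-2,0,0,0,-1,0,0])

```text
time_s: 50.42
position: [0.5459, 0.0765, 0.1364]
eef_rot: [3.141, 0.001, -3.117]
wrist_force: [0.8, 5.5, 0.9]
width: 0.0301
finger_force: 2.6
```

```bash
python3 - <<'E'
from h import *
avg(2)
w=camera("wrist");h=cv2.cvtColor(w["pixels"],cv2.COLOR_RGB2HSV);amap(h,196,270,200,320,8,2)
a=np.array([-.5,-.013,.866]);T=np.array([.577,.009,.085])+a*.075
for y in(.08,.086,.092):print(y,proj(w,[[T[0]-.0026,y-.008,T[2]],[T[0]-.0026,y+.008,T[2]]]).ravel())
E
```

```text
pos [545.85  76.4  136.4 ] n 6.54 F [0.68 5.13 1.25] Fn 0.68 M [ 0.888 -0.155 -0.015]
196 ...........................rrrrrrrrrrrrrrrr.................
204 rrrrrrrrrrrrrrrrrrrrrrrrrrrrrrrrrrrrrrrrrrr.................
212 rrrrrrrrrrrrrrrrrrrrrrrrrrrrrrrrrrrrrrrrrrr.................
220 rrrrrrrrrrrrrrrrrrrrrrrrrrrrrrrrrrrrrrrrrrr.................
228 rrrrrrrrrrrrrrrrrrrrrrrrrrrrrrrrrrrrrrrrrrr.................
236 rrr.......#rrrrrrrrrrrrrrrrrrrrrrrrrrrrrrrr.##..............
244 r.........#rrrrrrrrrrrrrrrrrrrrrrrrrrrrrrrrr###.............
252 .......r.##rrrrrrrrrrrrrrrrrrrrrrrrrrrrrrrr#####......######
260 ......#...#rrrrrrrrrrrrrrrrrrrrrrrrrrrrrrrr######.......####
268 ........#.#rrrrrrrrrrrrrrrrrrrrrrr.........#######.......###
0.08 [247.73254097 227.7704584  280.98043992 228.49661802]
0.086 [260.21230864 228.05057617 293.40784871 228.75144715]
0.092 [272.67990077 228.32136587 305.79926242 228.99645272]
```

>>> arm_command(motion=[0,4,0,0,0,3.5,0,0,0,0,50,0,0,0,60,0,-40,20,30,0])

```text
time_s: 51.2
position: [0.5067, 0.1028, 0.279]
eef_rot: [-3.141, 0.003, -3.12]
wrist_force: [0.6, 1.0, -0.3]
width: 0.0299
finger_force: 0.0
```

>>> arm_command(motion=[-50,30,0,0,-40,30,0,0,0,0,0,0,0,0,0,0])

```text
time_s: 51.7
position: [0.4159, 0.1633, 0.2762]
eef_rot: [-3.141, 0.0, -3.117]
wrist_force: [-0.0, -0.2, 0.4]
width: 0.0302
finger_force: 0.0
```

```bash
python3 - <<'E'
from h import *
np.set_printoptions(precision=4,suppress=True)
s=camera("scene");t=camera("top");print(sensors.observe()["position"])
h=cv2.cvtColor(s["pixels"],cv2.COLOR_RGB2HSV);amap(h,140,240,215,315,3)
a=np.array([-.5,-.013,.866]);ex=np.array([.866,.0227,.5]);ey=np.array([-.026,.9997,0]);B=np.array([.577,.009,.085])+ex*.0005
for off in(0,.004,.008):
    P=[B+ey*(off+y)+a*.033+ex*x for y in(-.085,.085) for x in(.021,)];print(off,proj(s,P).ravel(),proj(s,[B+ey*(off-.085)+ex*.021]).ravel(),proj(t,[B+ey*(off+.075)+a*.075]).ravel())
h=cv2.cvtColor(t["pixels"],cv2.COLOR_RGB2HSV);amap(h,155,195,225,305,2)
E
```

```text
[0.4163 0.163  0.2759]
140 bbbbbbbbbbbbbbbbbbbbbbbbbbbbb..................b........................bbbbbbbbbb....bbbbbbbbbbbbbb
143 bbbbbbbbbbbbbbbbbbbbbbbb........bbb..bbb.......................bbbbbbbbbbbbbbbbbbbbbbbbbbbbbbbbbbbbb
146 bbbbbbbbbbbbbbbbb...bbOOOOOOOOrb......................bbbbbbbbbbbbbbbbbbbbbbbbbbbbbbbbbbbbbbbbbbbbbb
149 bbbbbbbbbbbbbbbbbbbOOOOOOOOOOO.Obb...........b.bbbb..bbbbbbbbbbbbbbbbbOOOOOObbbbbbbbbbbbbbbbbbbbbbbb
152 bbbbbbbbbbbbbbbbbbbOOOOOOOOOOOO.bbbbb......bbbbbbbbbbbbbbbbbbbbbbbbbbOOOOOOOOOOOOOOOOOOOOOObbbb...b.
155 bbbbbbbbbbbbbbbbbbbbOOOOOOOOOOO..bbbbbbbbbbbbbbbbbbbbbbbbbbbbbbbbbbbbb##.OOOOOOOOOOOOOOOOOOOOOOOOOOO
158 bbbbbbbbbbbbbbbbbbbbbOOOOOOOOOOO.Obbbbbbbbbbbbbbbbbbbbbbbbbbbbbbbbbbbbbbbbb.b.#######..OOOOOOOOOOOOO
161 bbbbbbbbbbbbbbbbbbbbbOOOOOOOOOOOO.Obbbbbbbbbbbbbbbbbbbbbbbbbbbbbb.....bbbbbbbb...bbbbbbbbb..########
164 bbbbbbbbbbbbbbbbbbbbbbOOOOOOOOOOO.Obbbbbbbbbbbbbbb.bbbbb.................bbbbbbbbbbbbbbbbbbbbbbbbbbb
167 bbbbbbbbbbbbbbbbbbbbbbbOOOOOOOOOOO.bbbb......................................bbbbb...bbbbbbbbbbbbbbb
170 bbbbbbbbbbbbbbbbbbbbbbb
[... 3740 characters left out ...]
OOOOOOOO.bbbbbbbbbbb
179 .........##########rrrrrrrr...###########.##..bbb....##bbbbbbbbbbbbbbbbbbbbbbbbb
181 bbbbbbb.......bbbbbOrrrrrr.........bbbbbbbb..bb.##......b.bbbbbbbbbbbbbbbbbbbbbb
183 bbbbbbbbbbbbbbbbbbb.rrrrrr.......bbbbbbbbbbbb.###......bbbbbbbbbbbbbbbbbbbbbbbbb
185 bbbbbbbbbbbbbbbbbbbb.OO.........bbbbbbbbbbbb.....bObbbbbbbbbbbbbbbbbbbbbbbbbbbbb
187 .b..........b.bbbbbbbbbbb...bbbbbbbbbbbbbbbbbb...OOOOOObbbbbbbbbbbbbbbbbbbbbbbbb
189 bbbbbbbb.bbbbbbbbbbb..bb.bbbbbbbbbbbbbbbbbbbb....OOOOOOOObbbbbbbbbbbbbbbbbbbbbbb
191 bbbbbbbbbbb.............bbbbbbbbbbbbbbbbbbbbb....OOOOOOOObbbbbbbbbbbbbbbbbbbbbbb
193 bbbbbbbbbb...bbbbbbbbbbbbbbbbbbbbObbbbbbbbbb....OOOOOOOOObbbbbbbbbbbbbbbbbbbbbbb
```

```bash
python3 -c "
from cell import robot
print(robot.job_done())"
```

```text
the job is handed in; nothing more can be done
None
```

The key is in the screw, turned about 100° clockwise, and the block slides under the stop with a light drag: about 5 N to push it, against about 1 N free. From that I estimate the nose is pressed in about 1.4 mm (5–6 N). The block lies flat on the bed, apparently still against its lip. I handed the job in at about 52 s, and it returned no verdict.

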